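# Start the second layer and show the next tin to the scanner

## Task

Lay the separator board squarely on the round tins in the tray, rib up and along the tray's short side, and then stand the flat tin upright on it beside the rib, setting both down without dropping them. Then take the tall tin out of the display box and hold it up to the scanner, underside squarely facing the window, its wide sides along the window's long side, its centre on the window's centre line 14 cm out from the glass, and finish there still holding it steady in the air. Do not touch the scanner, and leave the other goods where they stand.

Things in the scene. Friction and masses are not known exactly. Their poses are not given: they have to be found in the camera images.
- tray: Open brown cardboard tray, 150 (x) x 190 (y) x 32 mm high, floor 4 mm thick, fixed to the counter. It is filled by the lower layer: four round metal tins, 64 mm across and 45 mm high, two by two, whose lids stand 17 mm above the tray's walls. Origin: centre of its underside; x along its short side, y along its long side, z up.
- tray_seat (a point): Point over the tray's centre at the height of the four round tins' lids, 49 mm above the counter, where the centre of the separator board's underside belongs; axes as the tray's.
- board: Stiff brown cardboard separator board, 146 (x) x 186 (y) x 6 mm thick, 130 g, lying flat on the counter right of the tray. An upright rib of the same card, 90 mm long (along x), 8 mm thick (along y), rising from the board's top at 6 mm to 38 mm above its underside, runs through its middle and is what it is picked up by; it leaves a clear strip 89 mm wide (y from 4 to 93 mm) on either side for the tins of the upper layer. Origin: centre of its underside; z up.
- rib (a point): Centre of the part of the separator board's rib that stands above the underside: on the board's middle, 22 mm above its underside; axes as the board's.
- flat_tin_mid (a point): The low, flat rectangular metal tin standing alone on the counter, 56 (x) x 66 (y) x 40 mm high, about 200 g; point at its centre, 20 mm above its underside; axes along its sides, z up.
- display: White open display box fixed to the counter, 80 (x) x 235 (y) x 30 mm high, walls and floor 4 mm, divided into three bays side by side along its y (bay centres 76.5 mm apart), each holding one tin. Origin: centre of its underside; its -x side faces roughly to the robot.
- tall_tin_mid (a point): The tall rectangular metal tin, the tallest of the three in the display box (in any of the bays), 44 (x) x 60 (y) x 84 mm high, about 160 g, standing on the bay's floor 4 mm above the counter, so that its upper 58 mm stand clear above the box's walls; grip across the 44 mm (x). Point at its centre, 42 mm above its underside; axes along its sides, z up.
- tall_tin_foot (a point): Centre of the tall tin's underside, axes as the tin's.
- scanner: Grey counter scanner fixed to the far side of the counter: black foot about 130 x 110 mm, a stem, and a head 85 x 110 x 50 mm up to about 135 mm above the counter whose dark window looks up and back towards the robot, 35 degrees from vertical. Origin: underside, 105 mm straight below the window's centre; z up.
- window (a point): Centre of the scanner's window. z: square out of the window (up and towards the robot, 35 degrees from vertical); y: level, along the window's long side; x: along its short side.
- show_point (a point): Point in the air 140 mm straight out from the centre of the scanner's window, where the centre of the tall tin is to be held; axes as the window's. The tin is shown when its own z axis (underside to lid) is along this z (lid pointing away from the window) and its y axis along this y, either way round.
- round_tin_mid (a point): Bystander: round metal tin 54 mm across, 62 mm high, in a bay of the display box; position at its centre.
- cube_tin_mid (a point): Bystander: cubic metal tin of 50 mm, in a bay of the display box; position at its centre.
- mug_mid (a point): Bystander: white mug, 76 mm across, 90 mm high, far left; position at its centre.
- spool_mid (a point): Bystander: ribbon spool 68 mm across, 28 mm high, lying flat in the middle, between tray, flat tin and scanner; position at its centre.
- candle_mid (a point): Bystander: glass candle jar with lid, 59 mm across, 65 mm high, far right; position at its centre.

How it is judged:
By the outcome, as a careful person would: the job done as asked, in the order asked, and still so for the second after the job is handed in, while the arm keeps its last pose, push and grip.
It also fails if it takes over 72 s, if anything falls off the work surface, if the arm or the gripper's body presses on something with over 40 N, if the wrist force passes 120 N, or if a joint passes its speed limit or range.

## Robot

A 7-joint arm with a two-finger parallel gripper is mounted at the origin on the work surface. World frame = base frame: x ahead of the robot, y to its left, z up, the work surface at z = 0. Lengths are in m, angles in rad, forces in N, time in s.
With the tool pointing down it reaches from about 0.4 to 0.925 m from the base axis. Payload 5.6 kg.
Tool frame: the origin (TCP) lies on the centre line of the jaws, within the pads' length; the fingertips stand robot.tip_reach ahead of it and the grasp point (between the pads) lies 8 mm behind it (robot.tip_reach is the distance from the TCP to the fingertips, in m); z points along the fingers, y is the direction in which the jaws open and shut (so a half turn about z gives the same grasp; the last joint's range is limited). The gripper opens to 85 mm and grips with 20 to 120 N. Pads are 22 mm wide; open, the fingers measure 114 mm over their backs; the gripper's body (76 mm by 85 mm) begins 54 mm behind the grasp point. The pads swing forward as they close: fully open they stand 13 mm farther back than shut.
Start: joints at [-1.153, 0.468, -0.012, 1.603, 0.006, 1.071, -0.056], TCP at [0.289, 0.582, 0.242] pointing down, gripper open.
Joint ranges: [-2.53, 2.53], [-0.31, 2.02], [-1.57, 1.55], [0.28, 2.44], [-1.29, 4.43], [0.15, 1.84], [-2.92, 2.92]. Speed limits (rad/s): [2.57, 2.57, 3.14, 3.14, 3.14, 3.14, 3.14].

## Interface

Orientations are given as a 3x3 rotation matrix whose columns are the frame's x, y, z axes.
In Python, from rig import robot gives the robot as it stands. The module is installed in compiled form; this text tells all that it offers.
- The arm moves only by the tool play_rows, never from a script. Its arguments are lists of equal length, an entry for each row: "hand": the opening, from -1 (shut) to 1 (fully open); "dp": the shift along the tool's x, y, z in m, a list of three; "spin": the turn about the tool's z in rad. A call has 1 to 20 rows; each row is the pose to reach, as a shift and turn from the pose commanded when the call began, along the tool's axes at that moment; what a row does not reach only later rows make up. A row lasts 1/8 s, in which the tool goes at most 62.5 mm and 10.7 degrees, less where a joint would pass 70% of its speed; a pose out of reach is approached as far as the arm can. A call with a gripper value outside its range is refused whole. The fingers move at their own pace and stop on an object; the grip force is fixed at half the most. Time passes only in rows, so rows that repeat a pose let the fingers close. It gives the time, the measured TCP pose, the force and the opening at its end, in the units of the state.
- robot.read_state(): the state, without advancing time (a new reading comes with each control period).
- robot.get_image(name): name is "scene" or "side" or "wrist"; returns the picture (384x512x3 uint8, red, green, blue); there is no depth.
- robot.calibration(name): a dict with "mtx" (3x3 intrinsics, pixels), "dist_coeffs" ([k1, k2, p1, p2, k3] as OpenCV has them; the pictures are not rectified), "xyz" and "orientation" of the camera in the world; the wrist camera has in their place "hand_eye" (4x4, takes a point from camera to tool coordinates, whose origin is the TCP and whose axes are the flange's). Camera axes: x right, y up, looking along -z (the intrinsics and any distortion apply to the point x, -y, -z); pixel columns grow to the right and rows downward; lengths in m; the calibration is good to about 2 mm. A picture is of the moment at which its call begins: read the wrist's pose just before it. calibration takes no time and is no camera call.
- robot.sign_off(): hands the job in, once; it reports no verdict.
The state is a dict: "time_s": time; "q": joint angles; "joint_velocities": joint speeds; "effort": joint torques, N m; "position": TCP position; "tcp_rot": TCP orientation; "ft_force": force on the tool from outside, world axes, zero at the start; "wrist_torque": the same for the moment, N m; "gripper_width": finger opening in m.
Only numpy, scipy, OpenCV 4.12 (cv2) and the standard library are available. Lean on these libraries where they do the work, as an engineer would, in place of code of your own. Each camera call takes 0.05 s, during which the arm holds its last target.

## Working session

There is one attempt and no reset: what is moved stays moved. The work goes in short steps, Python scripts to look and compute and a tool call to move; the robot and the scene stay as the last step left them, time stands still between calls to the robot, and variables do not carry over. Pictures are saved under pics/ and viewed, and the job is handed in when it is done.

Besides the shell and the picture viewer there is one more tool, called after "Request:" as name([rows], argument=value, ...), one row to a line, values as JSON. play_rows: Moves the arm, as the interface text tells. Its arguments: {"type":"object","properties":{"hand":{"type":"array"},"dp":{"type":"array"},"spin":{"type":"array"}},"required":["hand","dp","spin"]}

```bash
mkdir -p pics
python3 - <<'E'
from rig import robot
import cv2,numpy as np
s=robot.read_state()
print({k:np.round(v,4).tolist() for k,v in s.items()}, robot.tip_reach)
for n in ["scene","side","wrist"]:
    cv2.imwrite(f"pics/{n}0.png",robot.get_image(n)[:,:,::-1])
    print(n,{k:np.round(v,4).tolist() for k,v in robot.calibration(n).items()})
E
```

```text
{'time_s': 0.0, 'q': [-1.153, 0.4684, -0.0116, 1.6037, 0.006, 1.0714, -0.0563], 'joint_velocities': [0.0004, -0.0008, -0.0003, -0.0002, 0.001, -0.0009, -0.0008], 'effort': [-0.0001, -53.2381, 0.0215, -25.1299, 0.0114, 0.0078, -0.0], 'position': [0.2888, 0.5817, 0.2413], 'tcp_rot': [[-0.8957, 0.4447, -0.0007], [0.4447, 0.8957, -0.0017], [-0.0001, -0.0019, -1.0]], 'ft_force': [0.3326, -0.0883, 0.709], 'wrist_torque': [-0.0048, 0.0069, -0.001], 'gripper_width': 0.0852} 0.011
scene {'mtx': [[392.6401, 0.0, 255.9098], [0.0, 392.6401, 189.2045], [0.0, 0.0, 1.0]], 'dist_coeffs': [-0.1328, 0.0, 0.0, 0.0, 0.0], 'xyz': [1.3394, 0.3573, 0.957], 'orientation': [[-0.4592, -0.6074, 0.6482], [0.8883, -0.3234, 0.3262], [0.0115, 0.7256, 0.6881]]}
side {'mtx': [[370.9028, 0.0, 258.1442], [0.0, 370.9028, 191.6797], [0.0, 0.0, 1.0]], 'dist_coeffs': [-0.0828, 0.0, 0.0, 0.0, 0.0], 'xyz': [0.2841, -0.909, 0.8028], 'orientation': [[0.9432, 0.1908, -0.2721], [-0.3323, 0.5529, -0.7641], [0.0047, 0.8111, 0.5849]]}
wrist {'mtx': [[328.0453, 0.0, 255.6909], [0.0, 328.0453, 190.1023], [0.0, 0.0, 1.0]], 'dist_coeffs': [0.0309, 0.0, 0.0, 0.0, 0.0], 'hand_eye': [[0.0006, 0.9494, 0.314, 0.0804], [1.0, -0.0007, 0.0004, -0.0002], [0.0006, 0.314, -0.9494, -0.13], [0.0, 0.0, 0.0, 1.0]]}
```

View pics/scene0.png

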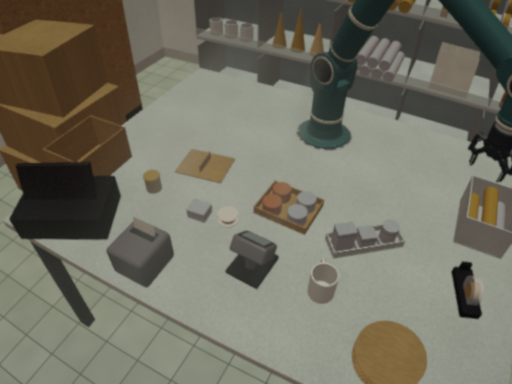

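View pics/side0.png

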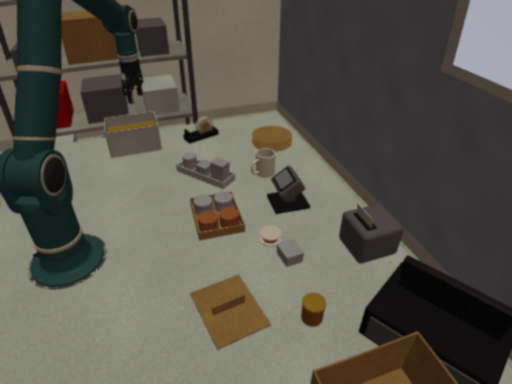

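View pics/wrist0.png

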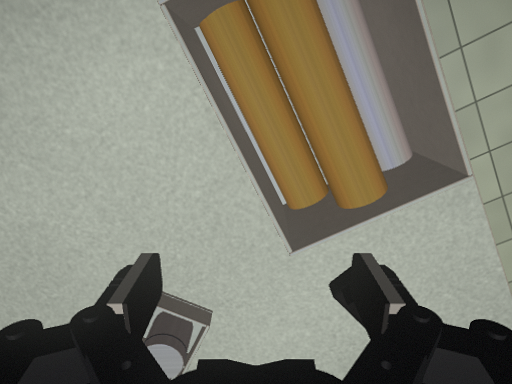

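```bash
cat > h.py <<'E'
from rig import robot
import numpy as np, cv2
def cam(name,s=None):
    c=robot.calibration(name); K=np.array(c["mtx"]);d=np.array(c["dist_coeffs"])
    if name=="wrist":
        s=s or robot.read_state()
        T=np.eye(4);T[:3,:3]=s["tcp_rot"];T[:3,3]=s["position"]
        M=T@np.array(c["hand_eye"]); return K,d,M[:3,3],M[:3,:3]
    return K,d,np.array(c["xyz"]),np.array(c["orientation"])
def rays(C,px):
    K,d,o,R=C
    u=cv2.undistortPoints(np.array(px,float).reshape(-1,1,2),K,d).reshape(-1,2)
    v=np.c_[u[:,0],-u[:,1],-np.ones(len(u))]
    return o,(v@R.T)
def plane(C,px,z):
    o,v=rays(C,px); t=(z-o[2])/v[:,2]; return o+v*t[:,None]
def proj(C,P):
    K,d,o,R=C
    p=(np.atleast_2d(P)-o)@R; p=p*[1,-1,-1]
    return cv2.projectPoints(p,np.zeros(3),np.zeros(3),K,d)[0].reshape(-1,2)
def shot(name,fn=None):
    s=robot.read_state(); im=robot.get_image(name)[:,:,::-1].copy()
    if fn: cv2.imwrite("pics/"+fn,im)
    return im,cam(name,s),s
def totool(s,P):
    return np.array(s["tcp_rot"]).T@(np.array(P)-s["position"])
E
python3 - <<'E'
from h import *
S=cam("scene");D=cam("side")
for n,C,px,z in [("board",S,(206,165),.006),("board",D,(229,311),.006),("flat",S,(199,208),.04),("flat",D,(289,248),.04),("tray",S,(289,205),.049),("tray",D,(216,209),.049),("disp",S,(366,237),.06),("disp",D,(206,168),.06),("scan",S,(255,250),.1),("scan",D,(290,180),.1),("spool",S,(228,213),.028),("candle",D,(313,300),.065),("mug",S,(324,268),.09),("basket",S,(490,190),.1)]:
    print(n,plane(C,[px],z).round(3))
for n,(x0,y0,x1,y1) in {"scene":(130,130,430,310),"side":(150,100,350,350)}.items():
    im=cv2.imread(f"pics/{n}0.png")[y0:y1,x0:x1]; k=min(800/im.shape[1],600/im.shape[0])
    cv2.imwrite(f"pics/{n}0z.png",cv2.resize(im,None,fx=k,fy=k,interpolation=cv2.INTER_CUBIC)); print(k)
E
```

```text
board [[ 0.414 -0.32   0.006]]
board [[ 0.411 -0.335  0.006]]
flat [[ 0.64  -0.199  0.04 ]]
flat [[ 0.631 -0.206  0.04 ]]
tray [[0.5   0.055 0.049]]
tray [[0.473 0.029 0.049]]
disp [[0.524 0.318 0.06 ]]
disp [[0.495 0.269 0.06 ]]
scan [[0.748 0.06  0.1  ]]
scan [[0.736 0.038 0.1  ]]
spool [[ 0.606 -0.111  0.028]]
candle [[ 0.604 -0.415  0.065]]
mug [[0.709 0.248 0.09 ]]
basket [[0.164 0.651 0.1  ]]
2.6666666666666665
2.4
```

View pics/scene0z.png

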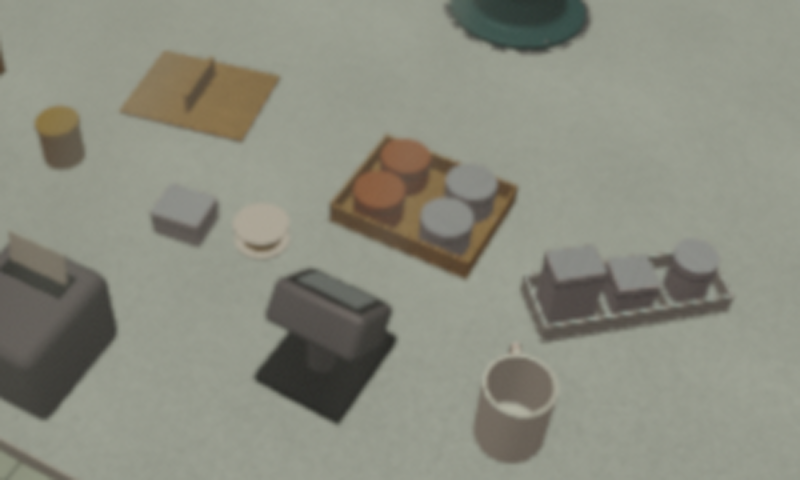

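View pics/side0z.png

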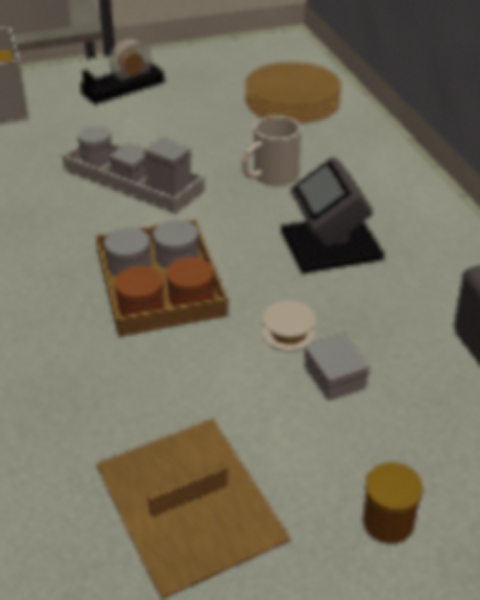

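Request:
play_rows([
  [0, 0.06, 0],
  [0, 0.12, 0],
  [0, 0.18, 0],
  [0, 0.24, 0],
  [0, 0.3, 0],
  [0, 0.36, 0],
  [0, 0.4, 0],
  [0, 0.4, 0],
  [0, 0.4, 0],
  [0, 0.4, 0],
], hand=[1, 1, 1, 1, 1, 1, 1, 1, 1, 1], spin=[0, 0, 0, 0, 0, 0, 0, 0, 0, 0])

```text
time_s: 1.4
position: [0.4456, 0.8598, 0.2412]
tcp_rot: [[-0.895, 0.445, 0.021], [0.445, 0.895, 0.025], [-0.008, 0.032, -0.999]]
ft_force: [-73.4, 57.9, 3.3]
gripper_width: 0.0852
```

Run:
```python
from h import *
s=robot.read_state()
print({k:np.round(v,4).tolist() for k,v in s.items()})
shot("scene","s1.png");shot("wrist","w1.png")
s=robot.read_state(); print(s["ft_force"],s["time_s"])
```

```text
{'time_s': 1.4, 'q': [-1.2596, 1.3016, 1.361, 0.2784, -1.292, 1.7402, 0.1284], 'joint_velocities': [-0.3143, 0.4365, 1.9381, -0.0068, -0.0385, -0.4092, 0.1647], 'effort': [-0.8411, -86.7887, 6.7864, -7.9577, -1.5706, 0.8017, -0.1751], 'position': [0.4456, 0.8598, 0.2412], 'tcp_rot': [[-0.8953, 0.4449, 0.0211], [0.4454, 0.895, 0.025], [-0.0077, 0.0318, -0.9995]], 'ft_force': [-73.417, 57.9002, 3.2712], 'wrist_torque': [4.7669, 6.4076, 0.325], 'gripper_width': 0.0852}
[-0.4117009  -0.03249802 -1.32204964] 1.5
```

View pics/s1.png

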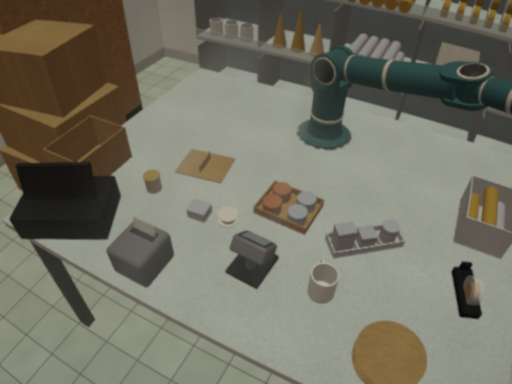

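View pics/w1.png

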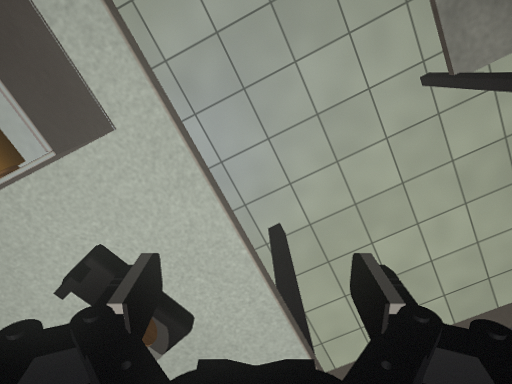

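Request:
play_rows([
  [0, -0.02, 0],
  [0, -0.06, 0],
  [0, -0.11, 0],
  [0, -0.16, 0],
  [0, -0.2, 0],
  [0, -0.2, 0],
], hand=[1, 1, 1, 1, 1, 1], spin=[0, 0, 0, 0, 0, 0])

```text
time_s: 2.25
position: [0.3514, 0.6805, 0.2322]
tcp_rot: [[-0.895, 0.446, 0.007], [0.446, 0.895, 0.026], [0.005, 0.027, -1.0]]
ft_force: [0.6, 0.7, 0.5]
gripper_width: 0.0855
```

Run:
```python
from h import *
s=robot.read_state()
print({k:np.round(v,4).tolist() for k,v in s.items()})
```

```text
{'time_s': 2.25, 'q': [-1.7918, 1.1209, 1.4605, 1.3555, -1.1289, 1.5489, 0.6466], 'joint_velocities': [0.0397, 0.0246, -0.0105, -0.11, -0.0257, -0.009, -0.0189], 'effort': [-0.5196, -63.2419, 25.492, -11.041, 0.2149, 0.046, 0.1692], 'position': [0.3514, 0.6805, 0.2322], 'tcp_rot': [[-0.8952, 0.4456, 0.007], [0.4456, 0.8948, 0.0263], [0.0055, 0.0267, -0.9996]], 'ft_force': [0.5635, 0.6527, 0.5167], 'wrist_torque': [-0.0432, -0.0278, -0.0281], 'gripper_width': 0.0855}
```

Request:
play_rows([
  [-0.02, -0.02, -0.01],
  [-0.06, -0.06, -0.02],
  [-0.1, -0.1, -0.03],
  [-0.14, -0.14, -0.04],
  [-0.18, -0.18, -0.05],
  [-0.22, -0.22, -0.06],
  [-0.25, -0.26, -0.06],
  [-0.28, -0.3, -0.06],
  [-0.31, -0.34, -0.06],
  [-0.34, -0.37, -0.06],
  [-0.36, -0.39, -0.06],
  [-0.36, -0.39, -0.06],
], hand=[1, 1, 1, 1, 1, 1, 1, 1, 1, 1, 1, 1], spin=[0, 0, 0, 0, 0, 0, 0, 0, 0, 0, 0, 0])

```text
time_s: 3.75
position: [0.5038, 0.1693, 0.2828]
tcp_rot: [[-0.894, 0.448, 0.014], [0.448, 0.894, 0.028], [-0.0, 0.031, -1.0]]
ft_force: [-0.2, 1.1, 0.6]
gripper_width: 0.0854
```

Run:
```python
from h import *
im,C,s=shot("wrist","w2.png")
print({k:np.round(s[k],4).tolist() for k in ["time_s","q","joint_velocities","position","tcp_rot"]})
np.savez("w2.npz",p=s["position"],R=s["tcp_rot"])
```

```text
{'time_s': 3.75, 'q': [-1.4313, 0.6132, 1.5007, 1.9179, -0.6822, 1.2439, 1.4062], 'joint_velocities': [-0.0455, 0.0183, -0.021, -0.0091, -0.0148, 0.0122, -0.0139], 'position': [0.5038, 0.1693, 0.2828], 'tcp_rot': [[-0.894, 0.4478, 0.014], [0.448, 0.8936, 0.0278], [-0.0001, 0.0311, -0.9995]]}
```

View pics/w2.png

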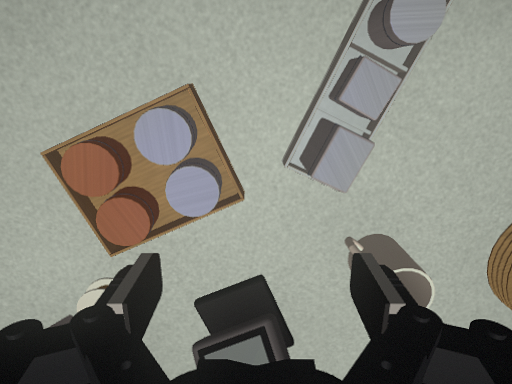

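```bash
cat > kin.py <<'E'
import numpy as np, itertools
from scipy.optimize import least_squares
from scipy.spatial.transform import Rotation as Ro
Q=np.array([[-1.153,0.4684,-0.0116,1.6037,0.006,1.0714,-0.0563],
[-1.2596,1.3016,1.361,0.2784,-1.292,1.7402,0.1284],
[-1.7918,1.1209,1.4605,1.3555,-1.1289,1.5489,0.6466],
[-1.4313,0.6132,1.5007,1.9179,-0.6822,1.2439,1.4062]])
P=np.array([[0.2888,0.5817,0.2413],[0.4456,0.8598,0.2412],[0.3514,0.6805,0.2322],[0.5038,0.1693,0.2828]])
RR=np.array([[[-0.8957,0.4447,-0.0007],[0.4447,0.8957,-0.0017],[-0.0001,-0.0019,-1.0]],
[[-0.8953,0.4449,0.0211],[0.4454,0.895,0.025],[-0.0077,0.0318,-0.9995]],
[[-0.8952,0.4456,0.007],[0.4456,0.8948,0.0263],[0.0055,0.0267,-0.9996]],
[[-0.894,0.4478,0.014],[0.448,0.8936,0.0278],[-0.0001,0.0311,-0.9995]]])
AX="zyzyzyz"
def rots(q,sg,o):
    R=Ro.identity();out=[R]
    for i in range(7):
        R=R*Ro.from_euler(AX[i],sg[i]*q[i]+o[i]); out.append(R)
    return out
E
python3 - <<'E'
from kin import *
res=[]
for s in itertools.product([1,-1],repeat=4):
    sg=[s[0],1,s[1],1,s[2],1,s[3]]
    def f(x):
        o=[x[0],0,0,0,0,0,x[1]]
        return np.concatenate([(rots(q,sg,o)[-1].inv()*Ro.from_matrix(R)).as_rotvec() for q,R in zip(Q,RR)])
    for x0 in itertools.product([0,1.57,3.14,-1.57],repeat=2):
        r=least_squares(f,x0); res.append((r.cost,sg,r.x.round(3)))
res.sort(key=lambda t:t[0])
for r in res[:4]: print(r)
E
```

```text
(np.float64(7.479281909053089e-09), [-1, 1, -1, 1, -1, 1, -1], array([-0.   ,  1.571]))
(np.float64(7.479281909165534e-09), [-1, 1, -1, 1, -1, 1, -1], array([-0.   ,  1.571]))
(np.float64(7.47928190995296e-09), [-1, 1, -1, 1, -1, 1, -1], array([-0.   ,  1.571]))
(np.float64(7.479281910262922e-09), [-1, 1, -1, 1, -1, 1, -1], array([-0.   , -4.713]))
```

Run:
```python
from kin import *
sg=[-1,1,-1,1,-1,1,-1];o=[0]*6+[np.pi/2]
def cols(q,names):
    r=rots(q,sg,o)
    return np.array([r[int(n[0])].as_matrix()[:,"xyz".index(n[1])] for n in names]).T
for names in [["0z","3z","5z","7z"],["0z","3z","3y","5z","5y","7z"],["0z","3z","3x","5z","5x","7z"],["0z","2y","3z","4y","5z","6y","7z"],["0z","3z","3x","5z","5x","7z","6y","6x"],["0z","2y","3z","4y","5z","6y","7z","6x"]]:
    A=np.concatenate([cols(q,names) for q in Q]); x,_,rk,_=np.linalg.lstsq(A,P.ravel(),rcond=None)
    print(dict(zip(names,x.round(4))),rk,abs(A@x-P.ravel()).max().round(5))
```

```text
{'0z': np.float64(0.9694), '3z': np.float64(0.494), '5z': np.float64(0.488), '7z': np.float64(0.9449)} 4 0.03052
{'0z': np.float64(1.1687), '3z': np.float64(0.5078), '3y': np.float64(-0.006), '5z': np.float64(0.4805), '5y': np.float64(-0.0186), '7z': np.float64(1.1571)} 6 0.01594
{'0z': np.float64(0.4821), '3z': np.float64(0.5081), '3x': np.float64(0.0281), '5z': np.float64(0.4733), '5x': np.float64(0.0309), '7z': np.float64(0.4331)} 6 0.02864
{'0z': np.float64(0.3077), '2y': np.float64(-0.0289), '3z': np.float64(0.5206), '4y': np.float64(-0.0041), '5z': np.float64(0.4725), '6y': np.float64(-0.0004), '7z': np.float64(0.3037)} 7 3e-05
{'0z': np.float64(2.0484), '3z': np.float64(0.4849), '3x': np.float64(-0.0082), '5z': np.float64(0.4365), '5x': np.float64(-0.0526), '7z': np.float64(2.0784), '6y': np.float64(-0.0247), '6x': np.float64(-0.0385)} 8 0.01312
{'0z': np.float64(0.3046), '2y': np.float64(-0.0289), '3z': np.float64(0.5206), '4y': np.float64(-0.0041), '5z': np.float64(0.4727), '6y': np.float64(-0.0004), '7z': np.float64(0.3006), '6x': np.float64(0.0002)} 8 4e-05
```

Run:
```python
import cv2,numpy as np
im=cv2.imread("pics/w2.png")
cv2.imwrite("pics/w2a.png",cv2.resize(im[70:270,30:260],None,fx=3,fy=3,interpolation=cv2.INTER_CUBIC))
cv2.imwrite("pics/w2b.png",cv2.resize(im[0:200,270:470],None,fx=3,fy=3,interpolation=cv2.INTER_CUBIC))
cv2.imwrite("pics/w2c.png",cv2.resize(im[260:384,170:310],None,fx=4,fy=4,interpolation=cv2.INTER_CUBIC))
```

```text
(no output)
```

View pics/w2a.png

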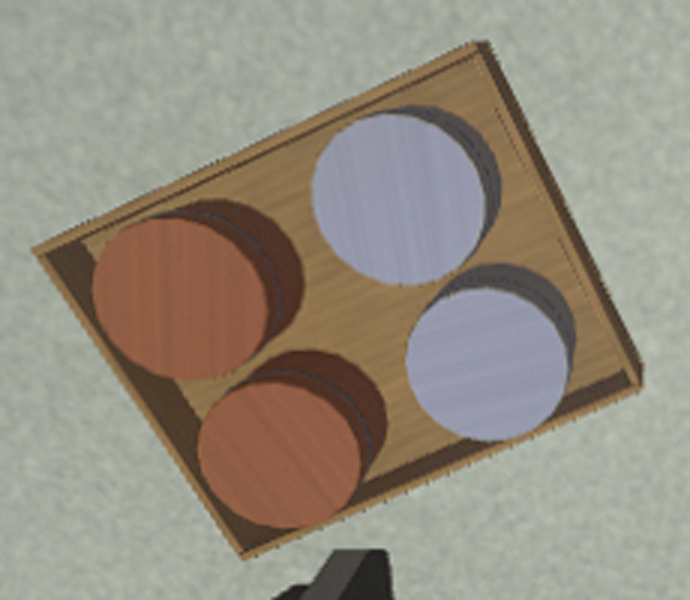

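View pics/w2b.png

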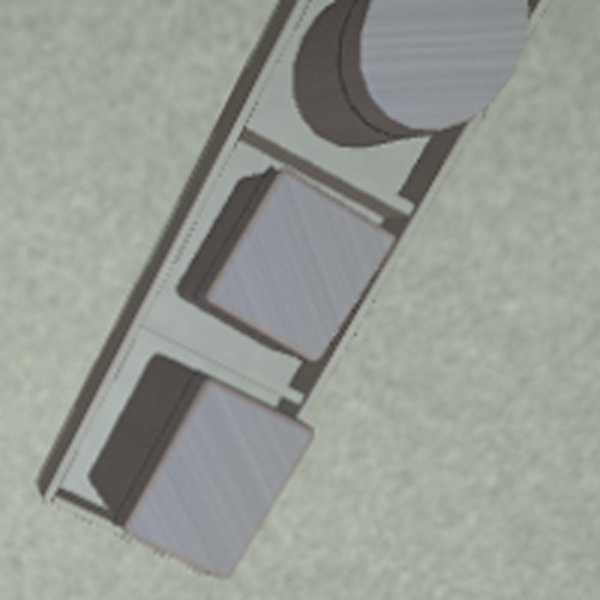

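View pics/w2c.png

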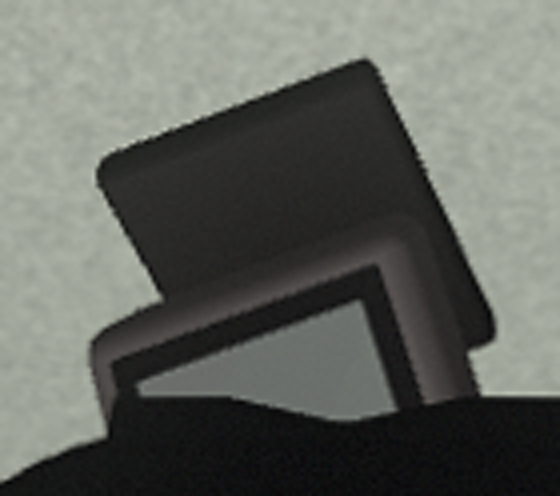

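Run:
```python
from h import *
d=np.load("w2.npz");C=cam("wrist",dict(position=d["p"],tcp_rot=d["R"]))
def m(pts,k,off,z): return plane(C,np.array(pts)/k+off,z)
def rep(n,W):
    c=W.mean(0); e=[W[(i+1)%4]-W[i] for i in range(4)]
    print(n,c.round(4),[ (round(float(np.hypot(*v[:2])),4), round(float(np.degrees(np.arctan2(v[1],v[0]))),1)) for v in e])
rep("tray",m([(33,250),(485,43),(641,380),(243,557)],3,(30,70),.032))
rep("lids",m([(181,298),(399,197),(488,364),(280,452)],3,(30,70),.049))
rep("tall",m([(210,374),(315,430),(225,579),(122,525)],3,(270,0),.088))
rep("cube",m([(280,168),(395,236),(317,361),(208,302)],3,(270,0),.054))
print(m([(45,497)],3,(270,0),.03))
# scanner foot corners z~0.01
print("foot",m([(98,172),(370,60),(494,335)],4,(170,260),.01).round(4))
```

```text
tray [0.4735 0.0485 0.032 ] [(0.1909, 86.9), (0.1422, -3.7), (0.1876, -92.0), (0.1461, 177.6)]
lids [0.473 0.048 0.049] [(0.0915, 87.6), (0.0705, -2.9), (0.0908, -93.4), (0.0689, 177.6)]
tall [0.5417 0.2555 0.088 ] [(0.0413, 36.4), (0.0583, -52.7), (0.0424, -144.8), (0.0574, 126.3)]
cube [0.4963 0.3148 0.054 ] [(0.0478, 36.0), (0.0477, -54.0), (0.0462, -143.3), (0.0482, 127.9)]
[[0.53686173 0.20045867 0.03      ]]
foot [[ 0.6677 -0.0025  0.01  ]
 [ 0.672   0.1048  0.01  ]
 [ 0.8017  0.0937  0.01  ]]
```

```bash
cat >> kin.py <<'E'
sg=[-1,1,-1,1,-1,1,-1];o=[0]*6+[np.pi/2]
LK={'0z':.3077,'2y':-.0289,'3z':.5206,'4y':-.0041,'5z':.4725,'6y':-.0004,'7z':.3037}
LO=np.array([-2.53,-.31,-1.57,.28,-1.29,.15,-2.92]);HI=np.array([2.53,2.02,1.55,2.44,4.43,1.84,2.92])
def fk(q):
    r=rots(q,sg,o); p=sum(v*r[int(n[0])].as_matrix()[:,"xyz".index(n[1])] for n,v in LK.items()); return p,r[-1]
def elbow(q):
    r=rots(q,sg,o); return sum(LK[n]*r[int(n[0])].as_matrix()[:,"xyz".index(n[1])] for n in ['0z','2y','3z'])
def err(q,p,R):
    a,b=fk(q); return np.r_[p-a,(R*b.inv()).as_rotvec()]
def step(q,p,R,n=8):
    for _ in range(n):
        e=err(q,p,R); J=np.zeros((6,7))
        for i in range(7):
            d=np.zeros(7);d[i]=1e-5;J[:,i]=-(err(q+d,p,R)-e)/1e-5
        free=np.ones(7,bool)
        for _ in range(3):
            dq=np.zeros(7);Jf=J[:,free];dq[free]=Jf.T@np.linalg.solve(Jf@Jf.T+1e-6*np.eye(6),e)
            bad=((q+dq<LO-1e-9)|(q+dq>HI+1e-9))&free
            if not bad.any():break
            free&=~bad
        q=np.clip(q+dq,LO,HI)
    return q
def go(q,p1,dyaw,n=20):
    p0,R0=fk(q);
    for k in range(1,n+1):
        R=R0*Ro.from_euler('z',dyaw*k/n)
        q=step(q,p0+(np.array(p1)-p0)*k/n,R,4)
    return q
E
python3 - <<'E'
from kin import *
from h import *
# check solver vs data
q=go(Q[2],P[3],0); print("sim",q.round(3)," real",Q[3])
D=cam("side");S=cam("scene")
a=plane(D,np.array([(149,500),(228,476)])/2.4+(150,100),.038); print("rib",a.round(3),np.degrees(np.arctan2(*(a[1]-a[0])[1::-1])))
a=plane(D,np.array([(98,465),(213,421),(288,540),(164,595)])/2.4+(150,100),.006);print(a.round(3),a.mean(0))
for yaw in [0,.5,1,-.5,-1,-1.5,1.5]:
    q=go(Q[3],[.45,-.2,.3],yaw); print(yaw,q.round(2),elbow(q).round(2),err(q,np.array([.45,-.2,.3]),fk(q)[1])[:3].round(3))
E
```

```text
sim [-1.429  0.672  1.545  1.913 -0.733  1.291  1.457]  real [-1.4313  0.6132  1.5007  1.9179 -0.6822  1.2439  1.4062]
rib [[ 0.369 -0.337  0.038]
 [ 0.455 -0.335  0.038]] 1.8215317233708315
[[ 0.33  -0.249  0.006]
 [ 0.47  -0.229  0.006]
 [ 0.495 -0.409  0.006]
 [ 0.359 -0.428  0.006]] [ 0.41338221 -0.32869738  0.006     ]
0 [-0.77  0.35  1.42  1.97 -0.41  1.16  1.92] [0.15 0.1  0.8 ] [-0.  0.  0.]
0.5 [-0.79  0.39  1.47  1.97 -0.46  1.18  1.47] [0.16 0.12 0.79] [-0.  0.  0.]
1 [-0.79  0.43  1.5   1.97 -0.5   1.2   1.01] [0.17 0.14 0.78] [-0.  0.  0.]
-0.5 [-0.75  0.3   1.35  1.97 -0.36  1.14  2.36] [0.13 0.08 0.8 ] [-0.  0.  0.]
-1 [-0.7   0.25  1.26  1.97 -0.3   1.12  2.8 ] [0.12 0.06 0.81] [-0.  0.  0.]
-1.5 [ 0.91  0.2  -0.61  1.88  0.09  1.09  2.88] [ 0.04 -0.1   0.82] [0. 0. 0.]
1.5 [-0.8   0.47  1.53  1.97 -0.53  1.21  0.54] [0.18 0.15 0.77] [-0.  0.  0.]
```

Request:
play_rows([
  [-0.01, -0.03, 0],
  [-0.03, -0.08, -0.01],
  [-0.05, -0.14, -0.02],
  [-0.07, -0.2, -0.03],
  [-0.09, -0.26, -0.03],
  [-0.11, -0.31, -0.03],
  [-0.125, -0.36, -0.03],
  [-0.135, -0.39, -0.03],
  [-0.14, -0.4, -0.03],
  [-0.14, -0.4, -0.03],
], hand=[1, 1, 1, 1, 1, 1, 1, 1, 1, 1], spin=[-0.05, -0.1, -0.2, -0.3, -0.4, -0.48, -0.54, -0.58, -0.6, -0.6])

```text
time_s: 5.05
position: [0.4506, -0.2504, 0.301]
tcp_rot: [[-0.99, -0.138, 0.014], [-0.138, 0.99, 0.025], [-0.017, 0.023, -1.0]]
ft_force: [0.9, 0.0, -0.2]
gripper_width: 0.0854
```

Run:
```python
from h import *
im,C,s=shot("wrist","w3.png")
print({k:np.round(s[k],4).tolist() for k in ["time_s","q","joint_velocities","position","tcp_rot"]})
np.savez("w3.npz",p=s["position"],R=s["tcp_rot"])
```

```text
{'time_s': 5.05, 'q': [-0.5326, 0.3211, 1.2244, 1.9131, -0.363, 1.1473, 2.5407], 'joint_velocities': [-0.0378, -0.0071, 0.003, 0.0139, 0.0024, 0.0031, -0.0145], 'position': [0.4506, -0.2504, 0.301], 'tcp_rot': [[-0.9903, -0.1385, 0.0136], [-0.1381, 0.9901, 0.0253], [-0.017, 0.0231, -0.9996]]}
```

View pics/w3.png

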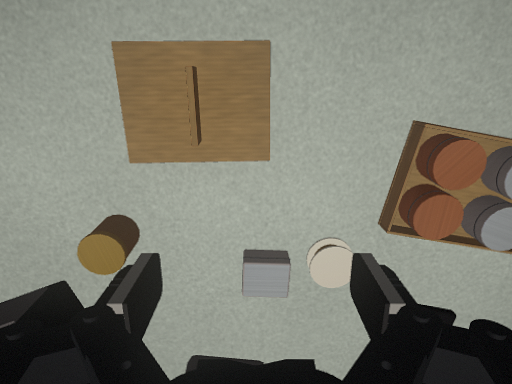

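Run:
```python
import cv2,numpy as np
im=cv2.imread("pics/w3.png")
cv2.imwrite("pics/w3a.png",cv2.resize(im[30:180,100:290],None,fx=4,fy=4,interpolation=cv2.INTER_CUBIC))
cv2.imwrite("pics/w3b.png",cv2.resize(im[235:310,220:310],None,fx=6,fy=6,interpolation=cv2.INTER_CUBIC))
```

```text
(no output)
```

View pics/w3a.png

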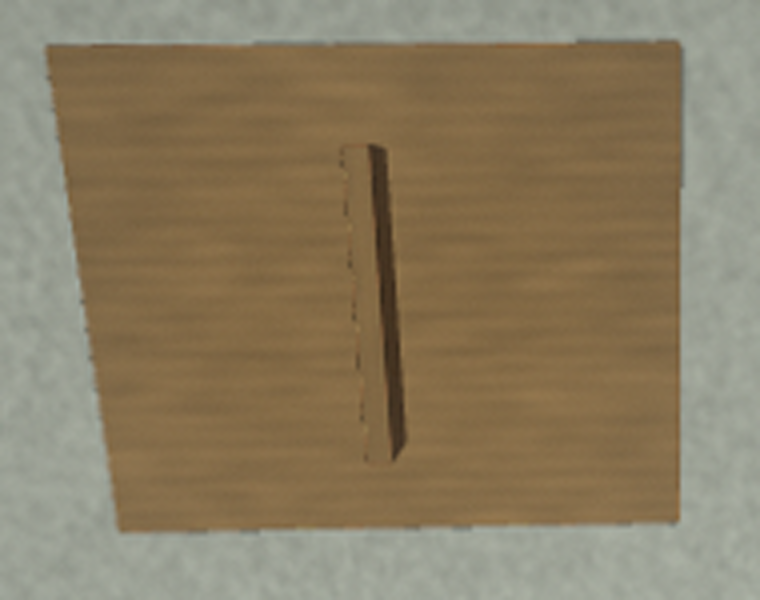

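View pics/w3b.png

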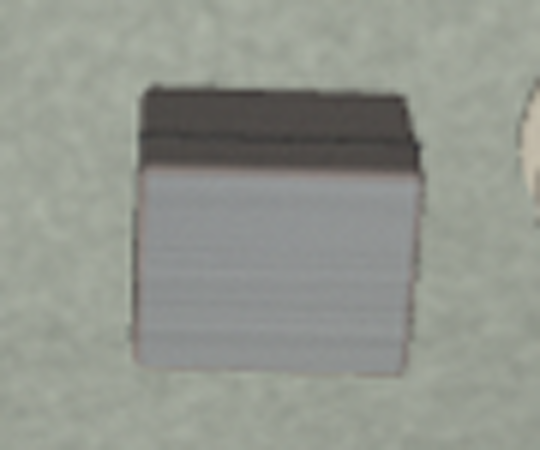

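Run:
```python
from h import *
d=np.load("w3.npz");s=dict(position=d["p"],tcp_rot=d["R"]);C=cam("wrist",s)
def m(pts,k,off,z): return plane(C,np.array(pts)/k+off,z)
def rep(n,W):
    c=W.mean(0); e=[W[(i+1)%4]-W[i] for i in range(4)]
    print(n,c.round(4),[ (round(float(np.hypot(*v[:2])),4), round(float(np.degrees(np.arctan2(v[1],v[0]))),1)) for v in e])
rep("board",m([(47,45),(680,41),(680,522),(119,531)],4,(100,30),.006))
rep("rib",m([(342,146),(370,144),(392,461),(366,462)],4,(100,30),.038))
rep("flat",m([(142,168),(421,173),(407,376),(135,368)],6,(220,235),.04))
print("tooly",np.degrees(np.arctan2(*np.array(s["tcp_rot"])[1::-1,1])))
print("cam",C[2].round(3))
# target: rib centre at grasp; TCP z
for z in [.15,.035]: print(totool(s,[.4123,-.3325,z]).round(4))
```

```text
board [ 0.4129 -0.3241  0.006 ] [(0.1836, 98.7), (0.1448, 8.9), (0.1842, -81.3), (0.1447, -171.4)]
rib [ 0.4128 -0.3243  0.038 ] [(0.0078, 102.1), (0.0885, 8.4), (0.0078, -80.0), (0.0883, -171.6)]
flat [ 0.6325 -0.2047  0.04  ] [(0.0635, 96.0), (0.055, 6.4), (0.0644, -85.0), (0.0539, -174.4)]
tooly 97.96053291728558
cam [ 0.369 -0.265  0.43 ]
[ 0.0518 -0.0795  0.1484]
[ 0.0537 -0.0821  0.2633]
```

Request:
play_rows([
  [0.02, -0.03, 0.04],
  [0.035, -0.055, 0.09],
  [0.047, -0.069, 0.14],
  [0.05, -0.072, 0.19],
  [0.052, -0.074, 0.225],
  [0.052, -0.074, 0.25],
  [0.052, -0.074, 0.268],
  [0.052, -0.074, 0.277],
  [0.052, -0.074, 0.277],
  [0.052, -0.074, 0.277],
], hand=[1, 1, 1, 1, 1, 1, 1, 1, 1, 1], spin=[-0.013, -0.013, -0.013, -0.013, -0.013, -0.013, -0.013, -0.013, -0.013, -0.013])

```text
time_s: 6.35
position: [0.4128, -0.3239, 0.0219]
tcp_rot: [[-0.988, -0.152, 0.014], [-0.152, 0.988, 0.025], [-0.018, 0.022, -1.0]]
ft_force: [-0.2, 0.9, -0.4]
gripper_width: 0.0856
```

Request:
play_rows([
  [0, 0, 0],
  [0, 0, 0],
  [0, 0, 0],
  [0, 0, 0],
  [0, 0, 0],
  [0, 0, 0],
  [0, 0, 0],
  [0, 0, 0],
], hand=[-1, -1, -1, -1, -1, -1, -1, -1], spin=[0, 0, 0, 0, 0, 0, 0, 0])

```text
time_s: 7.35
position: [0.4122, -0.3241, 0.022]
tcp_rot: [[-0.988, -0.152, 0.014], [-0.151, 0.988, 0.025], [-0.018, 0.023, -1.0]]
ft_force: [-2.6, 2.6, 8.2]
gripper_width: 0.0072
```

Request:
play_rows([
  [0, 0, -0.01],
  [0, 0, -0.03],
  [0, 0, -0.06],
  [-0.005, 0.015, -0.09],
  [-0.018, 0.05, -0.1],
  [-0.034, 0.1, -0.1],
  [-0.05, 0.15, -0.1],
  [-0.066, 0.2, -0.1],
  [-0.082, 0.25, -0.1],
  [-0.099, 0.3, -0.1],
  [-0.11, 0.335, -0.1],
  [-0.117, 0.355, -0.1],
  [-0.119, 0.361, -0.1],
  [-0.119, 0.361, -0.1],
], hand=[-1, -1, -1, -1, -1, -1, -1, -1, -1, -1, -1, -1, -1, -1], spin=[0, 0, 0, 0, 0.02, 0.05, 0.08, 0.11, 0.14, 0.17, 0.19, 0.2, 0.2, 0.2])

```text
time_s: 9.1
position: [0.4735, 0.0479, 0.1321]
tcp_rot: [[-0.999, 0.048, 0.014], [0.048, 0.999, 0.026], [-0.012, 0.026, -1.0]]
ft_force: [0.6, -0.4, -1.1]
gripper_width: 0.007
```

Run:
```python
from h import *
im,C,s=shot("wrist","w4.png");shot("scene","s4.png");shot("side","d4.png")
print({k:np.round(s[k],4).tolist() for k in ["time_s","q","position","tcp_rot","ft_force","gripper_width"]})
np.savez("w4.npz",p=s["position"],R=s["tcp_rot"])
a=cv2.imread("pics/s4.png")[140:260,200:360];b=cv2.imread("pics/d4.png")[130:270,150:310]
cv2.imwrite("pics/c4.png",np.hstack([cv2.resize(a,(400,300),interpolation=cv2.INTER_CUBIC),cv2.resize(b,(400,300),interpolation=cv2.INTER_CUBIC)]))
```

```text
{'time_s': 9.1, 'q': [-0.7653, 0.3948, 0.7352, 2.1567, -0.4419, 0.7188, 1.791], 'position': [0.4735, 0.0479, 0.1321], 'tcp_rot': [[-0.9988, 0.0475, 0.0136], [0.0479, 0.9985, 0.0255], [-0.0123, 0.0262, -0.9996]], 'ft_force': [0.6238, -0.4009, -1.1019], 'gripper_width': 0.007}
```

View pics/w4.png

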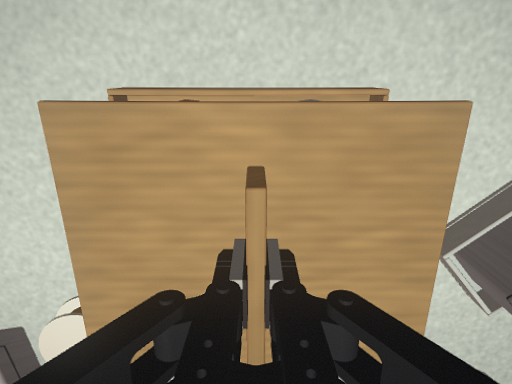

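View pics/c4.png

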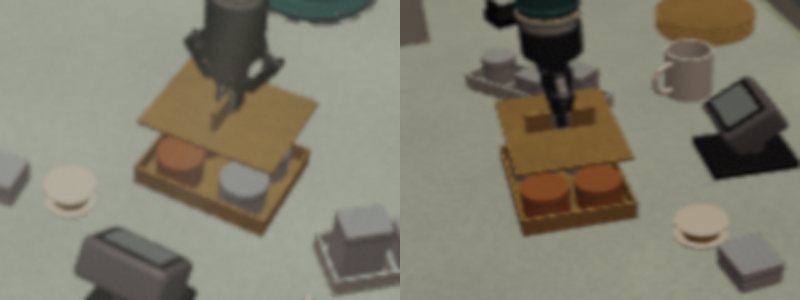

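Run:
```python
from h import *
d=np.load("w4.npz");s=dict(position=d["p"],tcp_rot=d["R"]);C=cam("wrist",s)
b=plane(C,[(40,102),(471,101)],s["position"][2]-.016);print("board rear",[totool(s,x).round(4).tolist() for x in b], b.round(4))
m=b.mean(0);R=np.array(s["tcp_rot"]);print("board centre",(m-.073*R[:,0]).round(4),np.linalg.norm(b[1]-b[0]))
t=plane(C,[(108,89),(388,89)],.032);print("tray rear",t.round(4),np.linalg.norm(t[1]-t[0]),np.degrees(np.arctan2(*(t[1]-t[0])[1::-1])))
th=np.radians(-2.8);print("tray centre",(t.mean(0)+.075*np.array([np.cos(th),np.sin(th),0])).round(4))
```

```text
board rear [[0.0719, -0.0901, 0.0128], [0.0721, 0.0918, 0.0175]] [[ 0.3976 -0.0383  0.1161]
 [ 0.4061  0.1435  0.1161]]
board centre [0.4748 0.0491 0.117 ] 0.18196011190988126
tray rear [[ 0.3949 -0.0431  0.032 ]
 [ 0.4038  0.1421  0.032 ]] 0.18547686797656285 87.27722165629227
tray centre [0.4743 0.0458 0.032 ]
```

Request:
play_rows([
  [0, -0.001, 0.015],
  [0.0005, -0.002, 0.035],
  [0.0005, -0.0025, 0.05],
  [0.0005, -0.0025, 0.056],
  [0.0005, -0.0025, 0.058],
  [0.0005, -0.0025, 0.058],
], hand=[-1, -1, -1, -1, -1, -1], spin=[0, 0, 0, 0, 0, 0])

```text
time_s: 10.0
position: [0.474, 0.0472, 0.0738]
tcp_rot: [[-0.999, 0.048, 0.014], [0.048, 0.999, 0.026], [-0.012, 0.026, -1.0]]
ft_force: [0.0, -0.5, -1.1]
gripper_width: 0.007
```

Request:
play_rows([
  [0, 0, 0.0015],
  [0, 0, 0.003],
  [0, 0, 0.003],
], hand=[-1, -1, -1], spin=[0, 0, 0])

```text
time_s: 10.38
position: [0.4744, 0.0476, 0.0713]
tcp_rot: [[-0.999, 0.047, 0.014], [0.048, 0.999, 0.026], [-0.013, 0.027, -1.0]]
ft_force: [-1.9, 0.5, 7.7]
gripper_width: 0.0071
```

Request:
play_rows([
  [0, 0, 0.001],
  [0, 0, 0.001],
  [0, 0, 0.001],
  [0, 0, 0.001],
  [0, 0, 0],
  [0, 0, -0.01],
  [0, 0, -0.03],
  [0, 0, -0.06],
], hand=[-1, -1, -0.5, 0, 0.5, 1, 1, 1], spin=[0, 0, 0, 0, 0, 0, 0, 0])

```text
time_s: 11.38
position: [0.4725, 0.0455, 0.1312]
tcp_rot: [[-0.999, 0.048, 0.012], [0.048, 0.999, 0.025], [-0.011, 0.025, -1.0]]
ft_force: [0.4, -0.5, 0.0]
gripper_width: 0.0855
```

Run:
```python
from h import *
im,C,s=shot("wrist","w5.png");shot("scene","s5.png");shot("side","d5.png")
print({k:np.round(s[k],4).tolist() for k in ["time_s","q","position","tcp_rot","ft_force","gripper_width"]})
np.savez("w5.npz",p=s["position"],R=s["tcp_rot"])
a=cv2.imread("pics/s5.png")[140:260,200:360];b=cv2.imread("pics/d5.png")[130:270,150:310]
cv2.imwrite("pics/c5.png",np.hstack([cv2.resize(a,(400,300),interpolation=cv2.INTER_CUBIC),cv2.resize(b,(400,300),interpolation=cv2.INTER_CUBIC)]))
```

```text
{'time_s': 11.375, 'q': [-0.7642, 0.3966, 0.7393, 2.1589, -0.4447, 0.7188, 1.7981], 'position': [0.4725, 0.0455, 0.1312], 'tcp_rot': [[-0.9988, 0.0482, 0.0119], [0.0485, 0.9985, 0.0247], [-0.0107, 0.0253, -0.9996]], 'ft_force': [0.4396, -0.4522, 0.0302], 'gripper_width': 0.0855}
```

View pics/w5.png

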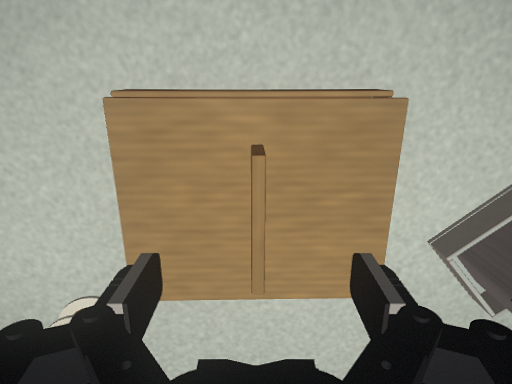

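View pics/c5.png

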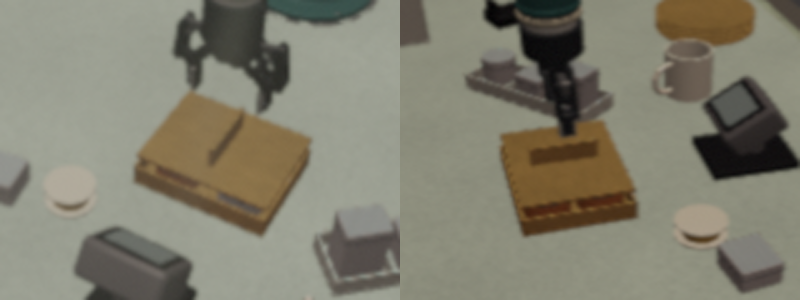

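Request:
play_rows([
  [0, 0, -0.02],
  [-0.015, -0.02, -0.034],
  [-0.035, -0.05, -0.034],
  [-0.06, -0.085, -0.034],
  [-0.085, -0.12, -0.034],
  [-0.11, -0.155, -0.034],
  [-0.13, -0.19, -0.034],
  [-0.15, -0.215, -0.034],
  [-0.165, -0.235, -0.034],
  [-0.172, -0.242, -0.034],
  [-0.172, -0.242, -0.034],
  [-0.172, -0.242, -0.034],
], hand=[1, 1, 1, 1, 1, 1, 1, 1, 1, 1, 1, 1], spin=[0.1, 0.26, 0.42, 0.58, 0.74, 0.9, 1.06, 1.2, 1.32, 1.4, 1.42, 1.42])

```text
time_s: 13.02
position: [0.6323, -0.2043, 0.1596]
tcp_rot: [[-0.104, 0.994, 0.012], [0.994, 0.104, 0.026], [0.025, 0.015, -1.0]]
ft_force: [-1.2, -0.1, 1.7]
gripper_width: 0.0853
```

Run:
```python
from h import *
im,C,s=shot("wrist","w6.png")
print({k:np.round(s[k],4).tolist() for k in ["time_s","q","position","tcp_rot","ft_force","gripper_width"]})
np.savez("w6.npz",p=s["position"],R=s["tcp_rot"])
def rep(n,W):
    c=W.mean(0); e=[W[(i+1)%4]-W[i] for i in range(4)]
    print(n,c.round(4),[ (round(float(np.hypot(*v[:2])),4), round(float(np.degrees(np.arctan2(v[1],v[0]))),1)) for v in e])
d=np.load("w5.npz");C=cam("wrist",dict(position=d["p"],tcp_rot=d["R"]))
rep("board",plane(C,[(104,98),(408,98),(380,298),(130,301)],.055))
rep("rib",plane(C,[(251,151),(265,151),(265,293),(252,294)],.087))
t=plane(C,[(110,92),(394,92)],.032);print("tray rear",t.mean(0)+[.075,-.0037,0])
```

```text
{'time_s': 13.025, 'q': [-0.3768, 0.7886, 1.0086, 1.6797, -0.7675, 1.1133, 0.9724], 'position': [0.6323, -0.2043, 0.1596], 'tcp_rot': [[-0.1041, 0.9945, 0.0119], [0.9943, 0.1038, 0.0261], [0.0247, 0.0146, -0.9996]], 'ft_force': [-1.1901, -0.1415, 1.6594], 'gripper_width': 0.0853}
board [0.4752 0.0481 0.055 ] [(0.1822, 87.2), (0.1444, -2.4), (0.1854, -93.0), (0.1439, 176.3)]
rib [0.4735 0.0482 0.087 ] [(0.0075, 87.0), (0.0902, -2.2), (0.0081, -88.6), (0.0909, 177.4)]
tray rear [0.47561903 0.04629172 0.032     ]
```

View pics/w6.png

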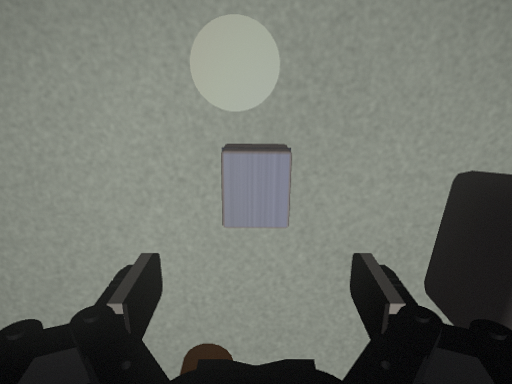

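Run:
```python
from h import *
d=np.load("w6.npz");s=dict(position=d["p"],tcp_rot=d["R"]);C=cam("wrist",s)
W=plane(C,[(222,151),(291.5,151),(290,227.5),(222.5,227.5)],.04)
print(W.round(4),W.mean(0),[np.degrees(np.arctan2(*(W[j]-W[i])[1::-1])).round(1) for i,j in [(0,1),(1,2),(3,2),(0,3)]])
print(np.degrees(np.arctan2(.1038,.9945)))
for z in [.06,.022]: print(totool(s,[*W.mean(0)[:2],z]))
```

```text
[[ 0.6048 -0.1748  0.04  ]
 [ 0.6583 -0.1693  0.04  ]
 [ 0.6657 -0.233   0.04  ]
 [ 0.61   -0.2386  0.04  ]] [ 0.63470126 -0.20392205  0.04      ] [np.float64(5.9), np.float64(-83.3), np.float64(5.7), np.float64(-85.4)]
5.958617860920369
[-0.00233489  0.00099884  0.099592  ]
[-0.00327476  0.00044493  0.13757634]
```

Request:
play_rows([
  [-0.001, 0, 0.04],
  [-0.002, 0, 0.085],
  [-0.003, 0, 0.12],
  [-0.003, 0, 0.1375],
  [-0.003, 0, 0.1375],
  [-0.003, 0, 0.1375],
  [-0.003, 0, 0.1375],
  [-0.003, 0, 0.1375],
  [-0.003, 0, 0.1375],
  [-0.003, 0, 0.1375],
], hand=[1, 1, 1, 1, 1, -1, -1, -1, -1, -1], spin=[0, 0, 0, 0, 0, 0, 0, 0, 0, 0])

```text
time_s: 14.32
position: [0.6361, -0.205, 0.0249]
tcp_rot: [[-0.103, 0.995, 0.016], [0.994, 0.103, 0.025], [0.023, 0.019, -1.0]]
ft_force: [-0.5, 0.4, 6.5]
gripper_width: 0.0546
```

Request:
play_rows([
  [0, 0, -0.02],
  [0, 0, -0.05],
  [0.02, -0.01, -0.08],
  [0.05, -0.03, -0.0875],
  [0.09, -0.055, -0.0875],
  [0.13, -0.08, -0.0875],
  [0.17, -0.105, -0.0875],
  [0.2, -0.125, -0.0875],
  [0.217, -0.137, -0.0875],
  [0.2217, -0.14, -0.0875],
  [0.2217, -0.14, -0.0875],
], hand=[-1, -1, -1, -1, -1, -1, -1, -1, -1, -1, -1], spin=[0, 0, 0.01, 0.03, 0.06, 0.09, 0.12, 0.14, 0.152, 0.152, 0.152])

```text
time_s: 15.7
position: [0.4723, -0.0007, 0.114]
tcp_rot: [[0.048, 0.999, 0.015], [0.998, -0.049, 0.026], [0.026, 0.013, -1.0]]
ft_force: [0.6, 0.2, -1.0]
gripper_width: 0.0554
```

Run:
```python
from h import *
im,C,s=shot("wrist","w7.png")
print({k:np.round(s[k],4).tolist() for k in ["time_s","q","position","tcp_rot","ft_force","gripper_width"]})
np.savez("w7.npz",p=s["position"],R=s["tcp_rot"])
```

```text
{'time_s': 15.7, 'q': [-0.9254, 0.6105, 1.1259, 2.1863, -0.8158, 0.8365, 0.6814], 'position': [0.4723, -0.0007, 0.114], 'tcp_rot': [[0.0484, 0.9987, 0.0145], [0.9985, -0.0488, 0.0258], [0.0265, 0.0132, -0.9996]], 'ft_force': [0.5997, 0.2152, -0.9678], 'gripper_width': 0.0554}
```

View pics/w7.png

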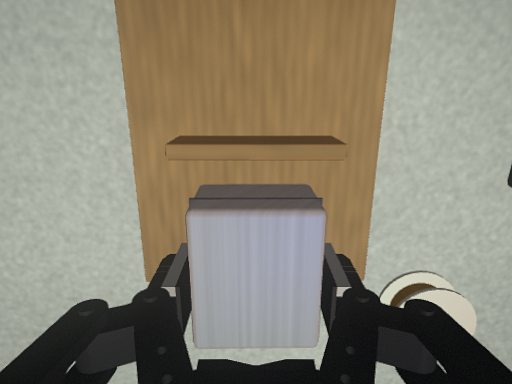

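Request:
play_rows([
  [0, 0, 0.012],
  [-0.0005, 0, 0.024],
  [-0.001, 0, 0.03],
  [-0.001, 0, 0.0325],
  [-0.001, 0, 0.0325],
], hand=[-1, -1, -1, -1, -1], spin=[0, 0, 0, 0, 0])

```text
time_s: 16.38
position: [0.4721, -0.001, 0.0807]
tcp_rot: [[0.049, 0.999, 0.013], [0.998, -0.05, 0.025], [0.026, 0.012, -1.0]]
ft_force: [-0.1, 0.6, -2.0]
gripper_width: 0.0549
```

Request:
play_rows([
  [0, 0, 0.001],
  [0, 0, 0.002],
  [0, 0, 0.002],
], hand=[-1, -1, -1], spin=[0, 0, 0])

```text
time_s: 16.75
position: [0.4724, -0.0006, 0.0799]
tcp_rot: [[0.049, 0.999, 0.014], [0.998, -0.049, 0.027], [0.028, 0.013, -1.0]]
ft_force: [-3.7, 0.6, 11.3]
gripper_width: 0.0548
```

Request:
play_rows([
  [0, 0, 0],
  [0, 0, 0],
  [0, 0, -0.001],
  [0, 0, -0.004],
  [0, 0, -0.03],
  [0, 0, -0.07],
  [0, 0, -0.09],
], hand=[0.5, 0.6, 0.8, 1, 1, 1, 1], spin=[0, 0, 0, 0, 0, 0, 0])

```text
time_s: 17.62
position: [0.4715, -0.0033, 0.1705]
tcp_rot: [[0.049, 0.999, 0.015], [0.998, -0.05, 0.026], [0.026, 0.014, -1.0]]
ft_force: [0.7, 1.0, -0.5]
gripper_width: 0.085
```

Run:
```python
from h import *
im,C,s=shot("wrist","w8.png");shot("scene","s8.png");shot("side","d8.png")
print({k:np.round(s[k],4).tolist() for k in ["time_s","q","position","tcp_rot","ft_force","gripper_width"]})
np.savez("w8.npz",p=s["position"],R=s["tcp_rot"])
a=cv2.imread("pics/s8.png")[140:290,200:400];b=cv2.imread("pics/d8.png")[100:250,150:350]
cv2.imwrite("pics/c8.png",np.hstack([cv2.resize(a,(400,300),interpolation=cv2.INTER_CUBIC),cv2.resize(b,(400,300),interpolation=cv2.INTER_CUBIC)]))
```

```text
{'time_s': 17.625, 'q': [-1.0306, 0.5302, 1.2642, 2.1538, -0.6857, 0.9273, 0.5895], 'position': [0.4715, -0.0033, 0.1705], 'tcp_rot': [[0.0493, 0.9987, 0.0151], [0.9984, -0.0497, 0.0258], [0.0265, 0.0138, -0.9996]], 'ft_force': [0.7009, 1.0327, -0.5196], 'gripper_width': 0.085}
```

View pics/w8.png

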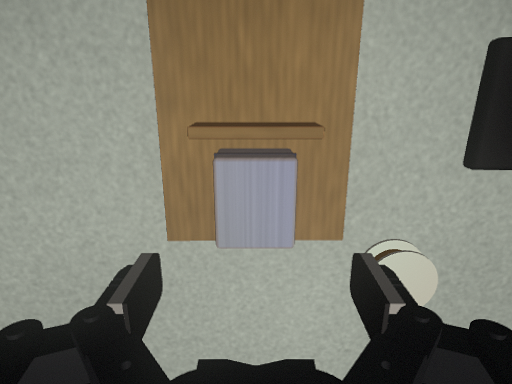

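View pics/c8.png

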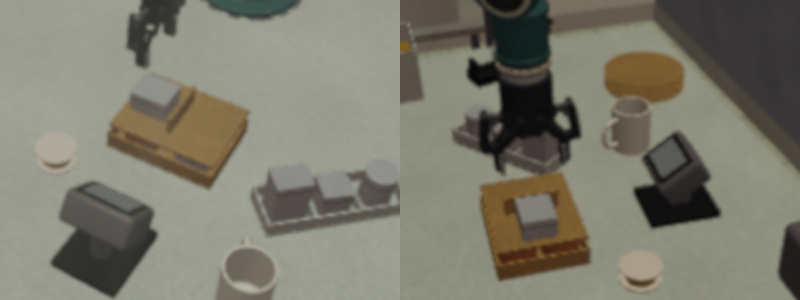

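Request:
play_rows([
  [0.02, 0.005, -0.02],
  [0.06, 0.013, -0.022],
  [0.1, 0.022, -0.022],
  [0.14, 0.03, -0.022],
  [0.18, 0.04, -0.022],
  [0.22, 0.048, -0.022],
  [0.25, 0.055, -0.022],
  [0.262, 0.058, -0.022],
  [0.264, 0.058, -0.022],
  [0.264, 0.058, -0.022],
], hand=[1, 1, 1, 1, 1, 1, 1, 1, 1, 1], spin=[0.05, 0.15, 0.28, 0.41, 0.55, 0.68, 0.79, 0.86, 0.885, 0.885])

```text
time_s: 19.02
position: [0.5411, 0.2563, 0.1977]
tcp_rot: [[0.804, 0.594, 0.012], [0.594, -0.804, 0.025], [0.025, -0.012, -1.0]]
ft_force: [0.3, 0.1, 0.7]
gripper_width: 0.0852
```

Run:
```python
from h import *
im,C,s=shot("wrist","w9.png")
print({k:np.round(s[k],4).tolist() for k in ["time_s","q","position","tcp_rot","ft_force","gripper_width"]})
np.savez("w9.npz",p=s["position"],R=s["tcp_rot"])
```

```text
{'time_s': 19.025, 'q': [-1.371, 0.8729, 1.3914, 1.8434, -0.9419, 1.2569, -0.625], 'position': [0.5411, 0.2563, 0.1977], 'tcp_rot': [[0.8041, 0.5944, 0.0123], [0.594, -0.8041, 0.0246], [0.0245, -0.0125, -0.9996]], 'ft_force': [0.2888, 0.1455, 0.6778], 'gripper_width': 0.0852}
```

View pics/w9.png

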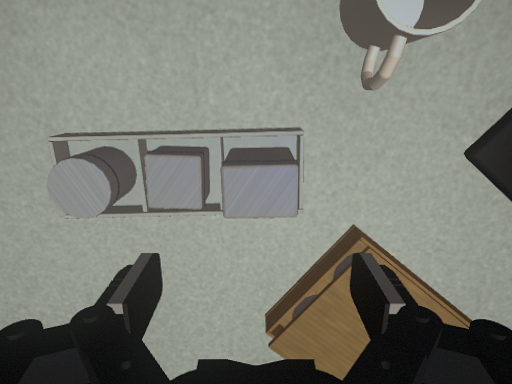

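Run:
```python
from h import *
d=np.load("w9.npz");s=dict(position=d["p"],tcp_rot=d["R"]);C=cam("wrist",s)
im=cv2.imread("pics/w9.png");cv2.imwrite("pics/w9a.png",cv2.resize(im[115:235,130:320],None,fx=4,fy=4,interpolation=cv2.INTER_CUBIC))
W=plane(C,[(222,162),(299,161),(298,217),(223,217)],.088)
print(W.mean(0),[(np.linalg.norm(W[j]-W[i]).round(4),np.degrees(np.arctan2(*(W[j]-W[i])[1::-1])).round(1)) for i,j in [(0,1),(1,2),(3,2),(0,3)]])
B=plane(C,[(303,133),(302,212)],.03);print("box",[totool(s,b).round(4) for b in B],np.linalg.norm(B[1]-B[0]))
print(np.degrees(np.arctan2(-.8041,.5944)), totool(s,[*W.mean(0)[:2],.066]))
```

```text
[0.54587473 0.25644974 0.088     ] [(np.float64(0.0577), np.float64(-52.6)), (np.float64(0.0449), np.float64(-142.3)), (np.float64(0.0592), np.float64(-53.2)), (np.float64(0.0443), np.float64(-144.2))]
box [array([0.0361, 0.0432, 0.1681]), array([-0.0401,  0.0455,  0.1662])] 0.0762708482669356
-53.52776049198321 [0.00066998 0.00439272 0.13167929]
```

View pics/w9a.png

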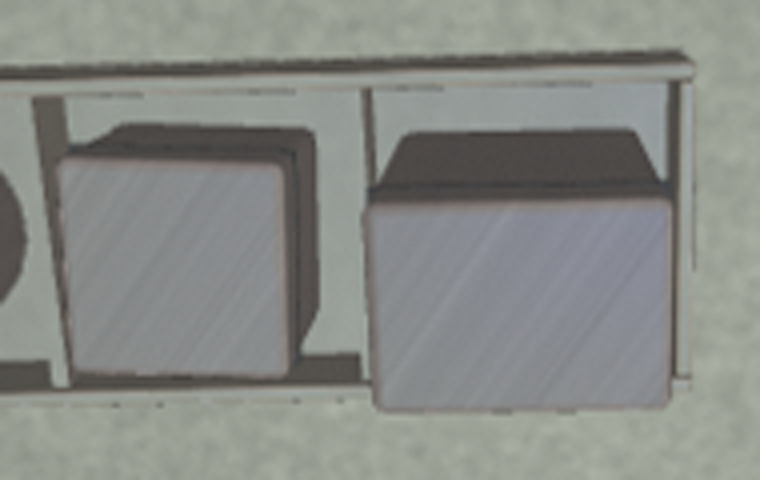

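Request:
play_rows([
  [0, 0.002, 0.04],
  [0, 0.0044, 0.08],
  [0, 0.0044, 0.115],
  [0, 0.0044, 0.131],
  [0, 0.0044, 0.131],
  [0, 0.0044, 0.131],
  [0, 0.0044, 0.131],
  [0, 0.0044, 0.131],
  [0, 0.0044, 0.131],
  [0, 0.0044, 0.131],
], hand=[1, 1, 1, 1, 1, -1, -1, -1, -1, -1], spin=[0, 0, 0, 0, 0, 0, 0, 0, 0, 0])

```text
time_s: 20.32
position: [0.5467, 0.2574, 0.0692]
tcp_rot: [[0.804, 0.595, 0.015], [0.594, -0.804, 0.027], [0.028, -0.012, -1.0]]
ft_force: [-0.5, 1.1, 6.3]
gripper_width: 0.0588
```

Run:
```python
from h import *
im,C,s=shot("wrist","w10.png")
print({k:np.round(s[k],4).tolist() for k in ["time_s","q","position","tcp_rot","ft_force","gripper_width"]})
```

```text
{'time_s': 20.325, 'q': [-1.2805, 1.0064, 1.2055, 1.8995, -1.1275, 1.091, -0.5239], 'position': [0.5467, 0.2574, 0.0692], 'tcp_rot': [[0.8036, 0.5949, 0.0155], [0.5944, -0.8037, 0.027], [0.0285, -0.0125, -0.9995]], 'ft_force': [-0.5178, 1.1221, 6.3108], 'gripper_width': 0.0588}
```

View pics/w10.png

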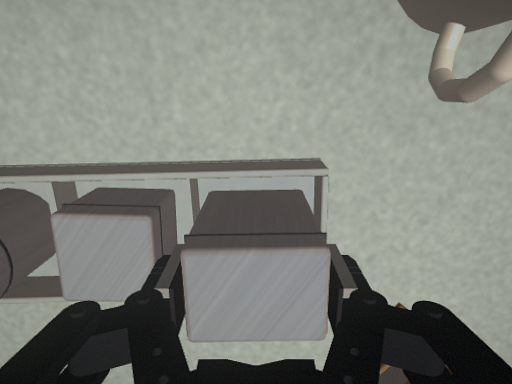

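Request:
play_rows([
  [0, 0, -0.007],
  [0, 0, -0.013],
  [-0.006, 0, -0.013],
  [-0.012, 0, -0.014],
  [-0.017, 0, -0.014],
  [-0.021, 0, -0.014],
], hand=[-1, -1, -1, -1, -1, -1], spin=[0, 0, 0, 0, 0, 0])

```text
time_s: 21.12
position: [0.5321, 0.2467, 0.0822]
tcp_rot: [[0.803, 0.596, 0.022], [0.595, -0.803, 0.03], [0.035, -0.011, -0.999]]
ft_force: [7.7, 6.5, 1.4]
gripper_width: 0.0593
```

Run:
```python
from h import *
im,C,s=shot("wrist","w11.png")
print({k:np.round(s[k],4).tolist() for k in ["time_s","q","position","tcp_rot","ft_force","wrist_torque","gripper_width"]})
```

```text
{'time_s': 21.125, 'q': [-1.3061, 0.9733, 1.2324, 1.9455, -1.1142, 1.0836, -0.5033], 'position': [0.5321, 0.2467, 0.0822], 'tcp_rot': [[0.8027, 0.5959, 0.0217], [0.5953, -0.803, 0.0296], [0.035, -0.0108, -0.9993]], 'ft_force': [7.7472, 6.4756, 1.4], 'wrist_torque': [1.7307, -1.9874, 0.2352], 'gripper_width': 0.0593}
```

View pics/w11.png

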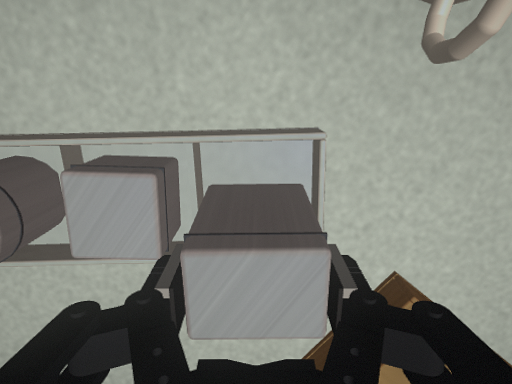

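Request:
play_rows([
  [-0.004, 0, 0],
  [-0.008, 0, 0],
  [-0.011, 0, 0],
], hand=[-1, -1, -1], spin=[0, 0, 0])

```text
time_s: 21.55
position: [0.5249, 0.2414, 0.0834]
tcp_rot: [[0.802, 0.597, 0.025], [0.596, -0.802, 0.032], [0.039, -0.011, -0.999]]
ft_force: [8.1, 8.2, 7.0]
gripper_width: 0.0588
```

Run:
```python
from h import *
im,C,s=shot("wrist","w12.png");shot("side","d12.png")
print({k:np.round(s[k],4).tolist() for k in ["time_s","q","position","tcp_rot","ft_force","wrist_torque","gripper_width"]})
```

```text
{'time_s': 21.55, 'q': [-1.3148, 0.9626, 1.2386, 1.9696, -1.1166, 1.0741, -0.4875], 'position': [0.5249, 0.2414, 0.0834], 'tcp_rot': [[0.8022, 0.5966, 0.0248], [0.5958, -0.8025, 0.0319], [0.039, -0.0108, -0.9992]], 'ft_force': [8.1318, 8.2317, 6.9627], 'wrist_torque': [2.152, -2.3037, 0.2618], 'gripper_width': 0.0588}
```

View pics/w12.png

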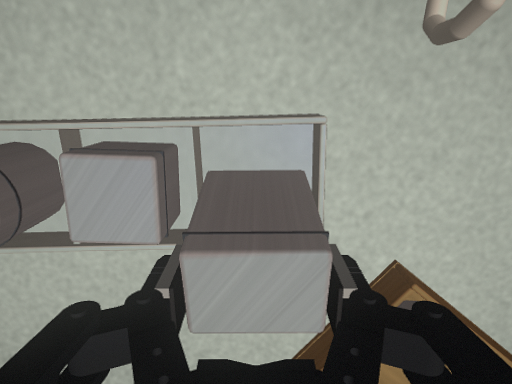

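Request:
play_rows([
  [-0.005, 0, 0],
  [-0.01, 0, -0.001],
  [-0.014, 0, -0.001],
  [-0.018, 0, -0.001],
], hand=[-1, -1, -1, -1], spin=[0, 0, 0, 0])

```text
time_s: 22.15
position: [0.5098, 0.23, 0.0834]
tcp_rot: [[0.802, 0.596, 0.023], [0.596, -0.803, 0.031], [0.037, -0.011, -0.999]]
ft_force: [8.0, 5.8, 0.9]
gripper_width: 0.0588
```

Run:
```python
from h import *
im,C,s=shot("wrist","w13.png");shot("side","d13.png")
print({k:np.round(s[k],4).tolist() for k in ["time_s","q","position","tcp_rot","ft_force","wrist_torque","gripper_width"]})
```

```text
{'time_s': 22.15, 'q': [-1.3285, 0.9462, 1.2476, 2.0131, -1.1162, 1.0592, -0.4623], 'position': [0.5098, 0.23, 0.0834], 'tcp_rot': [[0.8025, 0.5962, 0.0234], [0.5955, -0.8027, 0.0307], [0.0371, -0.0107, -0.9993]], 'ft_force': [8.0102, 5.8163, 0.8884], 'wrist_torque': [1.5961, -2.0877, 0.2014], 'gripper_width': 0.0588}
```

View pics/w13.png

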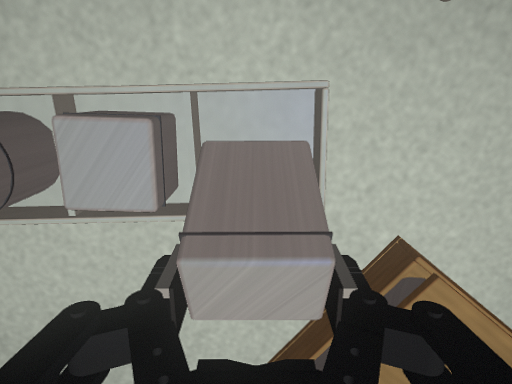

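Run:
```python
import cv2
im=cv2.imread("pics/w13.png");cv2.imwrite("pics/w13a.png",cv2.resize(im[130:330,160:350],None,fx=3,fy=3,interpolation=cv2.INTER_CUBIC))
```

```text
(no output)
```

View pics/w13a.png

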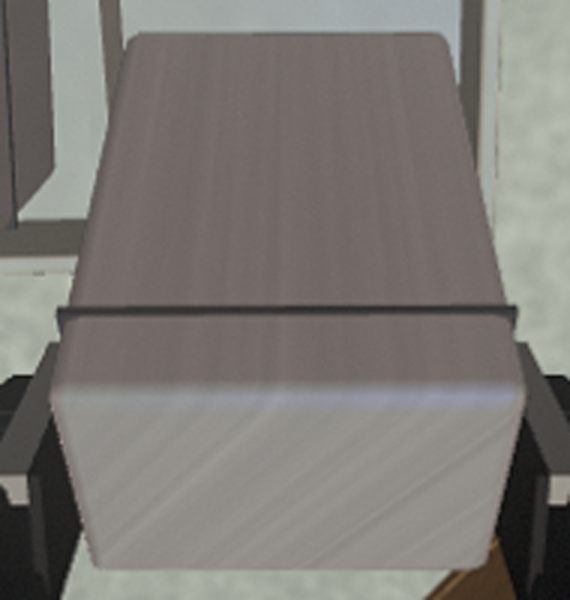

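```bash
cat >> h.py <<'E'
TIN=np.array([[22,-30,0],[22,30,0],[22,-30,84],[22,30,84],[-22,-30,84],[-22,30,84]])/1000.
def tinpose(px,s):
    """tin pose in tool and world from pixels of 6 corners (tin y ~ tool y)"""
    c=robot.calibration("wrist")
    ok,rv,tv=cv2.solvePnP(TIN,np.array(px,float).reshape(-1,1,2),np.array(c["mtx"]),np.array(c["dist_coeffs"]),flags=cv2.SOLVEPNP_SQPNP)
    ok,rv,tv=cv2.solvePnP(TIN,np.array(px,float).reshape(-1,1,2),np.array(c["mtx"]),np.array(c["dist_coeffs"]),rv,tv,True)
    F=np.diag([1,-1,-1.]); H=np.array(c["hand_eye"])
    R=H[:3,:3]@F@cv2.Rodrigues(rv)[0]; t=H[:3,:3]@F@tv.ravel()+H[:3,3]
    pr=cv2.projectPoints(TIN,rv,tv,np.array(c["mtx"]),np.array(c["dist_coeffs"]))[0].reshape(-1,2)
    mid=t+R@[0,0,.042]
    Rw=np.array(s["tcp_rot"])
    return R,mid,Rw@R,Rw@mid+np.array(s["position"]),abs(pr-px).max()
E
python3 - <<'E'
from h import *
s=robot.read_state()
px=np.array([(124,33),(449,33),(52,388),(524,388),(95,569),(488,569)])/3+(160,130)
R,mid,Rw,mw,e=tinpose(px,s);print(R.round(3),mid.round(4),e);print(Rw.round(3),mw.round(4))
print("axis tilt in tool deg",np.degrees(np.arctan2(R[0,2],-R[2,2])),"world tilt",np.degrees(np.arccos(Rw[2,2])))
E
```

```text
[[ 0.144  0.005 -0.99 ]
 [-0.005  1.     0.004]
 [ 0.99   0.004  0.144]] [0.011  0.0008 0.0208] 30.49240295942596
[[ 0.135  0.6   -0.789]
 [ 0.119 -0.8   -0.588]
 [-0.984 -0.015 -0.18 ]] [0.5191 0.2362 0.0629]
axis tilt in tool deg -98.2629174465383 world tilt 100.34420412320843
```

```bash
sed -i 's/\[\[22,-30,0\],\[22,30,0\],\[22,-30,84\],\[22,30,84\],\[-22,-30,84\],\[-22,30,84\]\]/[[22,30,0],[22,-30,0],[22,30,84],[22,-30,84],[-22,30,84],[-22,-30,84]]/' h.py
python3 - <<'E'
from h import *
s=robot.read_state()
px=np.array([(124,33),(449,33),(52,388),(524,388),(95,569),(488,569)])/3+(160,130)
R,mid,Rw,mw,e=tinpose(px,s);print(R.round(3),mid.round(4),e);print(Rw.round(3),mw.round(4))
print("axis tilt in tool deg",np.degrees(np.arctan2(R[0,2],-R[2,2])),"world tilt",np.degrees(np.arccos(Rw[2,2])))
E
```

```text
[[ 0.928 -0.007 -0.371]
 [-0.007 -1.     0.002]
 [-0.371  0.001 -0.929]] [0.0122 0.0008 0.0264] 2.0864190413523147
[[ 0.733 -0.602 -0.318]
 [ 0.547  0.799 -0.25 ]
 [ 0.405  0.01   0.914]] [0.5202 0.2371 0.0574]
axis tilt in tool deg -21.795322282638693 world tilt 23.885037216367564
```

Request:
play_rows([
  [-0.005, 0, 0],
  [-0.009, 0, -0.0005],
  [-0.013, 0, -0.0005],
  [-0.013, 0, -0.0005],
], hand=[-1, -1, -1, -1], spin=[0, 0, 0, 0])

```text
time_s: 22.75
position: [0.4985, 0.2216, 0.083]
tcp_rot: [[0.803, 0.596, 0.022], [0.595, -0.803, 0.03], [0.035, -0.011, -0.999]]
ft_force: [6.8, 5.7, 1.5]
gripper_width: 0.0592
```

Run:
```python
from h import *
im,C,s=shot("wrist","w14.png");cv2.imwrite("pics/w14a.png",cv2.resize(im[100:330,160:350],None,fx=2.6,fy=2.6,interpolation=cv2.INTER_CUBIC))
print({k:np.round(s[k],4).tolist() for k in ["time_s","q","position","tcp_rot","ft_force","wrist_torque","gripper_width"]})
```

```text
{'time_s': 22.75, 'q': [-1.3379, 0.9348, 1.254, 2.0446, -1.1161, 1.0485, -0.4442], 'position': [0.4985, 0.2216, 0.083], 'tcp_rot': [[0.8029, 0.5957, 0.0217], [0.595, -0.8032, 0.0297], [0.0351, -0.0109, -0.9993]], 'ft_force': [6.7621, 5.7483, 1.5124], 'wrist_torque': [1.3305, -1.8686, 0.1747], 'gripper_width': 0.0592}
```

View pics/w14a.png

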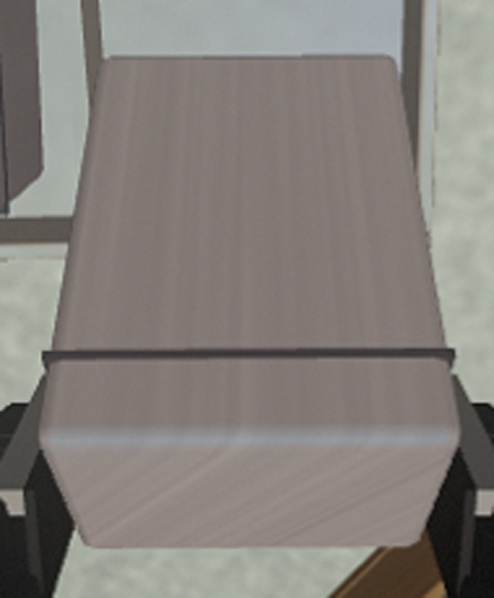

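Run:
```python
from h import *
s=robot.read_state()
px=np.array([(100,57),(397,57),(41,435),(460,435),(86,547),(419,547)])/2.6+(160,100)
R,mid,Rw,mw,e=tinpose(px,s);print(R.round(3),mid.round(4),e);print(Rw.round(3),mw.round(4))
print("axis tilt in tool deg",np.degrees(np.arctan2(R[0,2],-R[2,2])),"world tilt",np.degrees(np.arccos(Rw[2,2])))
```

```text
[[ 0.848 -0.006 -0.53 ]
 [-0.006 -1.     0.002]
 [-0.53   0.001 -0.848]] [0.0191 0.0008 0.0234] 1.0611214820501118
[[ 0.666 -0.601 -0.442]
 [ 0.494  0.799 -0.342]
 [ 0.559  0.01   0.829]] [0.5148 0.233  0.0603]
axis tilt in tool deg -32.01411448616916 world tilt 34.02360220118518
```

Request:
play_rows([
  [-0.003, 0, 0],
  [-0.003, 0, 0],
  [0.001, 0, -0.002],
  [0.002, 0, -0.015],
  [0.002, 0, -0.045],
  [0.002, 0, -0.09],
  [0.002, 0, -0.14],
  [0.002, 0, -0.16],
], hand=[-1, -1, -1, -1, -1, -1, -1, -1], spin=[0, 0, 0, 0, 0, 0, 0, 0])

```text
time_s: 23.8
position: [0.4946, 0.2151, 0.2438]
tcp_rot: [[0.805, 0.593, 0.015], [0.593, -0.805, 0.026], [0.027, -0.012, -1.0]]
ft_force: [-0.3, 0.7, -3.0]
gripper_width: 0.0589
```

Run:
```python
from h import *
im,C,s=shot("wrist","w15.png");cv2.imwrite("pics/w15a.png",cv2.resize(im[100:330,160:350],None,fx=2.6,fy=2.6,interpolation=cv2.INTER_CUBIC))
a,_,_=shot("scene","s15.png");b,_,_=shot("side","d15.png")
cv2.imwrite("pics/c15.png",np.hstack([cv2.resize(a[225:285,220:290],(400,343),interpolation=cv2.INTER_CUBIC),cv2.resize(b[155:215,255:325],(400,343),interpolation=cv2.INTER_CUBIC)]))
print({k:np.round(s[k],4).tolist() for k in ["time_s","q","position","tcp_rot","ft_force","wrist_torque","gripper_width"]})
```

```text
{'time_s': 23.8, 'q': [-1.4754, 0.7466, 1.5087, 1.9443, -0.8233, 1.2527, -0.6133], 'position': [0.4946, 0.2151, 0.2438], 'tcp_rot': [[0.8049, 0.5933, 0.0148], [0.5928, -0.8049, 0.0258], [0.0272, -0.012, -0.9996]], 'ft_force': [-0.2634, 0.7445, -2.9603], 'wrist_torque': [-0.0435, 0.0568, 0.0038], 'gripper_width': 0.0589}
```

View pics/w15a.png

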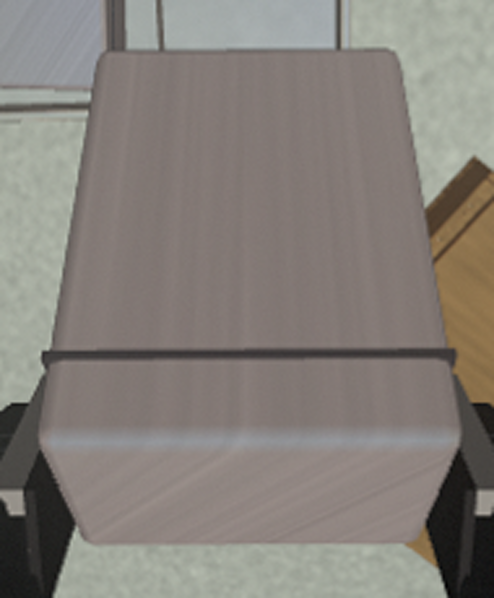

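View pics/c15.png

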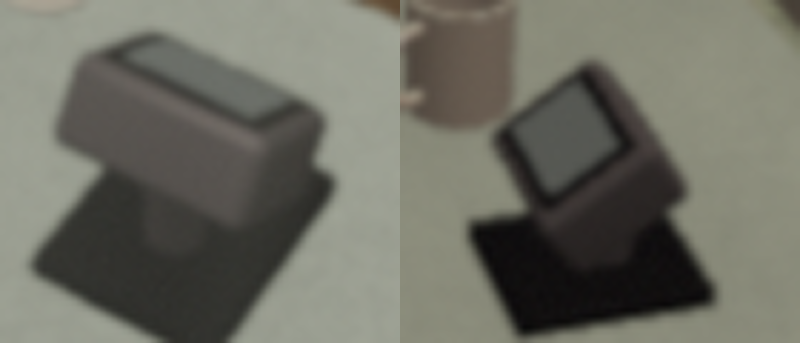

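View pics/s15.png

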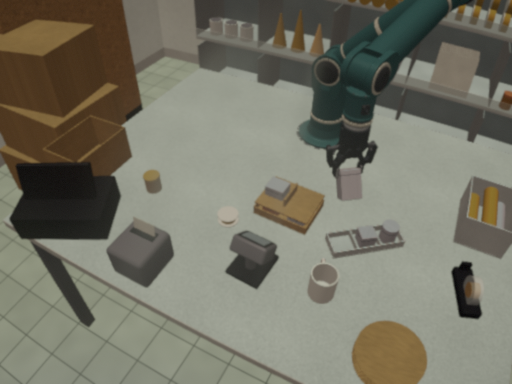

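Run:
```python
from h import *
s=robot.read_state()
px=np.array([(97,50),(399,50),(41,435),(460,435),(84,543),(421,543)])/2.6+(160,100)
R,mid,Rw,mw,e=tinpose(px,s);print(R.round(3),mid.round(4),e);print(Rw.round(3),mw.round(4))
print("axis tilt in tool deg",np.degrees(np.arctan2(R[0,2],-R[2,2])),"world tilt",np.degrees(np.arccos(Rw[2,2])))
k=400/70
a=np.array([(158,37),(302,102),(262,123),(122,58)])/k+(220,225)
b=np.array([(150,198),(110,133),(180,80),(224,145)])/k+(255,155)
o1,v1=rays(cam("scene"),a);o2,v2=rays(cam("side"),b)
W=[]
for x,y in zip(v1,v2):
    A=np.c_[x,-y];t=np.linalg.lstsq(A,o2-o1,rcond=None)[0];p,q=o1+t[0]*x,o2+t[1]*y;W.append((p+q)/2);print(W[-1].round(4),np.linalg.norm(p-q).round(4))
W=np.array(W);c=W.mean(0);ey=(W[1]+W[2]-W[0]-W[3]);ex=(W[2]+W[3]-W[0]-W[1]);n=np.cross(ex,ey);n/=np.linalg.norm(n)
print(c,np.linalg.norm(ey)/2,np.linalg.norm(ex)/2,"ey yaw",np.degrees(np.arctan2(ey[1],ey[0])),"n",n,np.degrees(np.arccos(n[2])))
for nm,P in [("sceneproj",c)]: pass
# foot estimate from planes z=.0
```

```text
[[ 0.839 -0.007 -0.545]
 [-0.006 -1.     0.003]
 [-0.545  0.    -0.839]] [0.0203 0.0008 0.0228] 1.4761260715762319
[[ 0.664 -0.599 -0.447]
 [ 0.488  0.8   -0.349]
 [ 0.567  0.013  0.824]] [0.5111 0.228  0.2195]
axis tilt in tool deg -32.99376240721787 world tilt 34.52738704153814
[0.6915 0.007  0.0906] 0.0003
[0.6952 0.0867 0.0864] 0.0057
[0.7386 0.0847 0.1171] 0.0065
[0.7347 0.0081 0.1187] 0.0044
[0.71502448 0.04665463 0.10321223] 0.07829422654062117 0.05227426137224312 ey yaw 87.19118346927822 n [-0.56001622  0.05797407  0.82645075] 34.26414787365494
```

Run:
```python
import cv2
im=cv2.imread("pics/w10.png");cv2.imwrite("pics/w10a.png",cv2.resize(im[170:350,160:350],None,fx=3,fy=3,interpolation=cv2.INTER_CUBIC))
```

```text
(no output)
```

View pics/w10a.png

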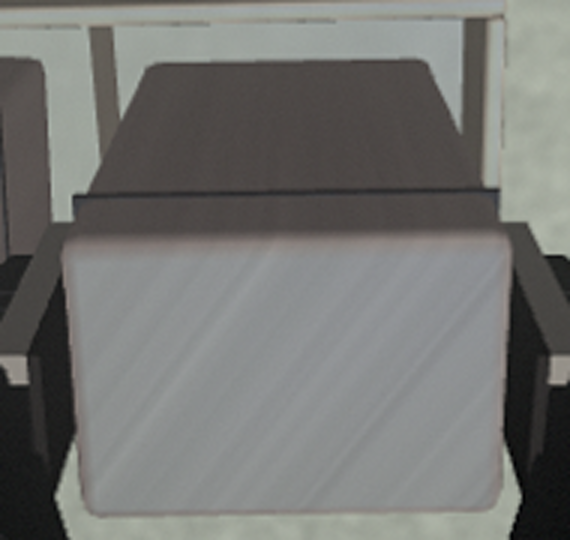

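Run:
```python
from h import *
s=dict(position=[0.5467,0.2574,0.0692],tcp_rot=[[0.8036,0.5949,0.0155],[0.5944,-0.8037,0.027],[0.0285,-0.0125,-0.9995]])
px=np.array([(144,62),(432,60),(64,237),(511,233),(86,515),(501,512)])/3+(160,170)
R,mid,Rw,mw,e=tinpose(px,s);print(R.round(3),mid.round(4),e);print(Rw.round(3),mw.round(4))
print(np.degrees(np.arctan2(R[0,2],-R[2,2])),np.degrees(np.arccos(Rw[2,2])))
```

```text
[[ 0.999 -0.014  0.042]
 [-0.014 -1.    -0.001]
 [ 0.042  0.001 -0.999]] [-0.0064  0.001   0.0283] 1.7383178429840314
[[ 0.795 -0.606  0.017]
 [ 0.607  0.795 -0.001]
 [-0.013  0.011  1.   ]] [0.5426 0.2535 0.0407]
2.4107284474511568 1.0551221120139374
```

Run:
```python
from kin import *
q=np.array([-1.4754,0.7466,1.5087,1.9443,-0.8233,1.2527,-0.6133]);print(fk(q)[0])
q2=go(q,[.6137,.0511,.2374],.684);print(q2.round(3),fk(q2)[0],fk(q2)[1].as_matrix().round(3))
```

```text
[0.49460973 0.21520383 0.24393613]
[-1.003  0.893  1.46   1.763 -0.942  1.369 -0.963] [0.6137 0.0511 0.2374] [[ 0.999 -0.049  0.015]
 [-0.049 -0.998  0.026]
 [ 0.014 -0.026 -1.   ]]
```

Request:
play_rows([
  [0, 0.01, 0],
  [0, 0.03, 0],
  [0, 0.055, 0],
  [0, 0.085, 0],
  [0, 0.115, 0],
  [0, 0.145, 0.001],
  [0, 0.17, 0.002],
  [-0.001, 0.19, 0.003],
  [-0.0015, 0.2, 0.004],
  [-0.0015, 0.203, 0.004],
], hand=[-1, -1, -1, -1, -1, -1, -1, -1, -1, -1], spin=[0.04, 0.11, 0.2, 0.29, 0.39, 0.49, 0.57, 0.64, 0.684, 0.684])

```text
time_s: 25.2
position: [0.6137, 0.0514, 0.2337]
tcp_rot: [[0.999, -0.049, 0.012], [-0.049, -0.998, 0.025], [0.01, -0.025, -1.0]]
ft_force: [0.5, -0.5, -1.8]
gripper_width: 0.0588
```

Run:
```python
from h import *
im,C,s=shot("wrist","w16.png")
a,_,_=shot("scene","s16.png");b,_,_=shot("side","d16.png")
cv2.imwrite("pics/c16.png",np.hstack([cv2.resize(a[180:290,200:310],(400,400),interpolation=cv2.INTER_CUBIC),cv2.resize(b[110:220,225:335],(400,400),interpolation=cv2.INTER_CUBIC)]))
print({k:np.round(s[k],4).tolist() for k in ["time_s","q","position","tcp_rot","ft_force","wrist_torque","gripper_width"]})
np.savez("w16.npz",p=s["position"],R=s["tcp_rot"])
```

```text
{'time_s': 25.2, 'q': [-1.0006, 0.898, 1.4563, 1.7638, -0.9449, 1.3679, -0.9619], 'position': [0.6137, 0.0514, 0.2337], 'tcp_rot': [[0.9987, -0.0487, 0.0116], [-0.049, -0.9985, 0.0247], [0.0104, -0.0252, -0.9996]], 'ft_force': [0.537, -0.5252, -1.7838], 'wrist_torque': [-0.0591, 0.0246, 0.018], 'gripper_width': 0.0588}
```

View pics/w16.png

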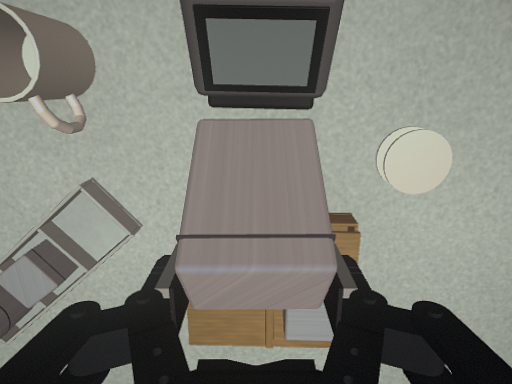

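View pics/c16.png

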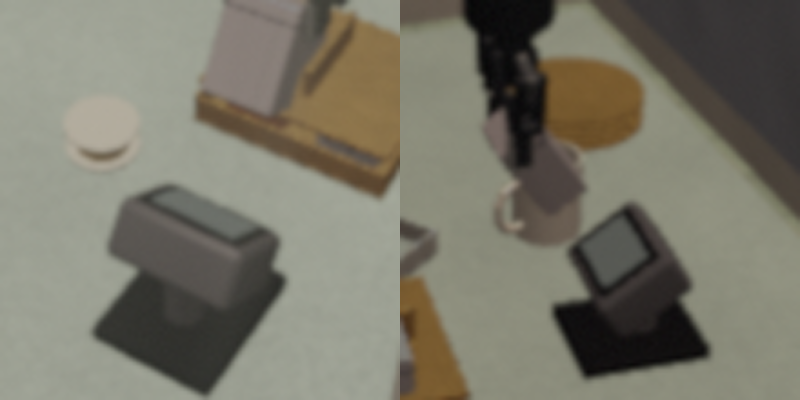

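Run:
```python
import cv2,numpy as np
im=cv2.imread("pics/w16.png");b=cv2.imread("pics/d16.png");a=cv2.imread("pics/s16.png")
z=lambda i,x0,y0,w,h,W,H:cv2.resize(i[y0:y0+h,x0:x0+w],(W,H),interpolation=cv2.INTER_CUBIC)
cv2.imwrite("pics/z1.png",z(im,170,0,180,320,337,600))
cv2.imwrite("pics/z2.png",np.hstack([z(a,240,150,60,70,400,467),z(b,240,130,50,58,400,464+3)]))
```

```text
(no output)
```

View pics/z1.png

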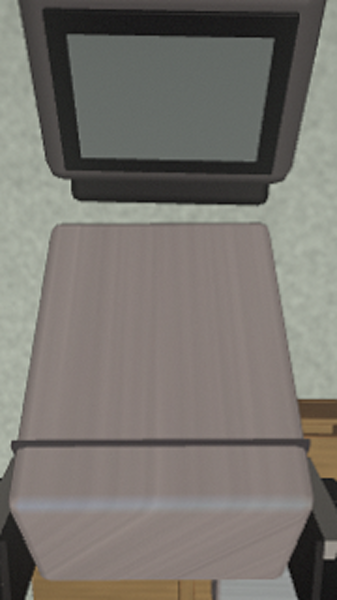

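View pics/z2.png

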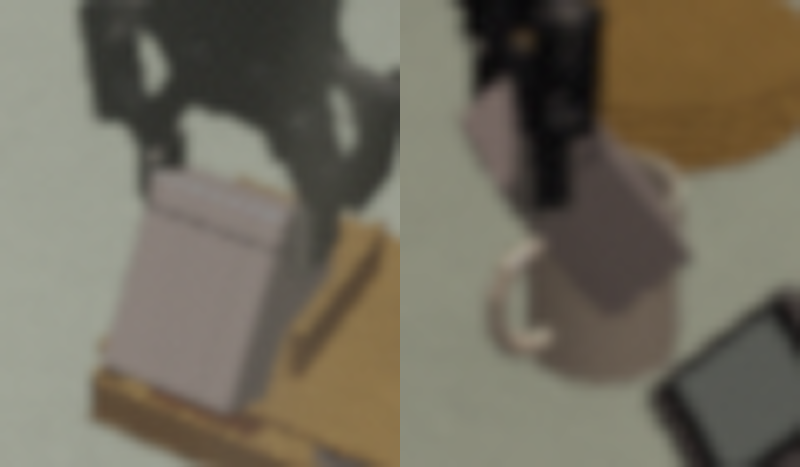

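Run:
```python
from h import *
d=np.load("w16.npz");s=dict(position=d["p"],tcp_rot=d["R"]);C=cam("wrist",s)
k=337/180
px=np.array([(55,226),(270,224),(12,503),(312,502),(44,579),(286,577)])/k+(170,0)
R,mid,Rw,mw,e=tinpose(px,s);print(R.round(3),mid.round(4),e.round(2));print(Rw.round(3),mw.round(4))
print(np.degrees(np.arctan2(R[0,2],-R[2,2])),np.degrees(np.arccos(Rw[2,2])))
g=np.array([(67,34),(273,39),(258,161),(80,158)])/k+(170,0)
th=np.radians(-2.8);ey=np.array([-np.sin(th),np.cos(th),0]);n=np.array([-np.sin(np.radians(35))*np.cos(th),-np.sin(np.radians(35))*np.sin(th),np.cos(np.radians(35))]);ex=np.cross(ey,n)
c=np.array([.715,.0467,.105]);G=[c+ex*.026+ey*.039,c+ex*.026-ey*.039,c-ex*.026-ey*.039,c-ex*.026+ey*.039]
print("glass seen",g.round(1).tolist(),"pred",proj(C,np.array(G)).round(1).tolist())
# intersect glass corner rays with window plane
o,v=rays(C,g);t=((c-o)@n)/(v@n);W=o+v*t[:,None];print(W.round(4),W.mean(0).round(4))
a=np.array([(107,365),(238,412)])/6.667+(240,150);b=np.array([(288,258),(210,313)])/8+(240,130)
o1,v1=rays(cam("scene"),a);o2,v2=rays(cam("side"),b)
t=np.linalg.lstsq(np.c_[v1[0],-v2[0]],o2-o1,rcond=None)[0];p,q=o1+t[0]*v1[0],o2+t[1]*v2[0];print("corner +x-y bottom",(p+q)/2,np.linalg.norm(p-q))
print("PnP corner",(mw+Rw@[.022,-.03,-.042]).round(4))
```

```text
[[ 0.836 -0.014 -0.548]
 [-0.019 -1.    -0.003]
 [-0.548  0.013 -0.836]] [0.02   0.0013 0.0234] 1.36
[[ 0.83   0.035 -0.557]
 [-0.035  0.999  0.009]
 [ 0.557  0.012  0.83 ]] [0.6339 0.0497 0.2104]
-33.25356208065754 33.86786378492759
glass seen [[205.8, 18.2], [315.8, 20.8], [307.8, 86.0], [212.7, 84.4]] pred [[200.4, 16.2], [317.9, 15.7], [308.6, 84.0], [210.3, 84.0]]
[[0.737  0.0812 0.1192]
 [0.7317 0.0078 0.118 ]
 [0.6904 0.0093 0.0891]
 [0.6952 0.0848 0.0899]] [0.7136 0.0458 0.104 ]
corner +x-y bottom [0.67416277 0.02260185 0.1917266 ] 0.00253802270899204
PnP corner [0.6746 0.0186 0.1875]
```

Request:
play_rows([
  [0, 0, -0.003],
  [0, 0, -0.0045],
  [0, 0, -0.0045],
  [0, 0, -0.0045],
  [0, 0, -0.0045],
  [0, 0, -0.0045],
], hand=[-1, -1, -1, -1, -1, -1], spin=[0, 0, 0, 0, 0, 0])

```text
time_s: 26.1
position: [0.6139, 0.0522, 0.2391]
tcp_rot: [[0.999, -0.047, 0.013], [-0.047, -0.999, 0.025], [0.012, -0.026, -1.0]]
ft_force: [0.5, 0.5, -2.3]
gripper_width: 0.0594
```

Run:
```python
from h import *
im,C,s=shot("wrist","w17.png")
a,_,_=shot("scene","s17.png");b,_,_=shot("side","d17.png")
print({k:np.round(s[k],4).tolist() for k in ["time_s","q","joint_velocities","position","tcp_rot","ft_force","wrist_torque","gripper_width"]})
z=lambda i,x0,y0,w,h,W,H:cv2.resize(i[y0:y0+h,x0:x0+w],(W,H),interpolation=cv2.INTER_CUBIC)
cv2.imwrite("pics/z17.png",np.hstack([z(a,150,140,270,180,400,267),z(b,150,100,200,133,400,267)]))
cv2.imwrite("pics/z17b.png",np.hstack([z(im,170,0,180,320,337,600)]))
```

```text
{'time_s': 26.1, 'q': [-1.0037, 0.8908, 1.4603, 1.7592, -0.9381, 1.3724, -0.966], 'joint_velocities': [-0.001, -0.0017, 0.0013, -0.0001, -0.002, -0.0002, 0.0007], 'position': [0.6139, 0.0522, 0.2391], 'tcp_rot': [[0.9988, -0.0471, 0.0131], [-0.0474, -0.9986, 0.0254], [0.0119, -0.026, -0.9996]], 'ft_force': [0.4838, 0.5225, -2.3446], 'wrist_torque': [0.0103, 0.0507, -0.0028], 'gripper_width': 0.0594}
```

View pics/z17.png

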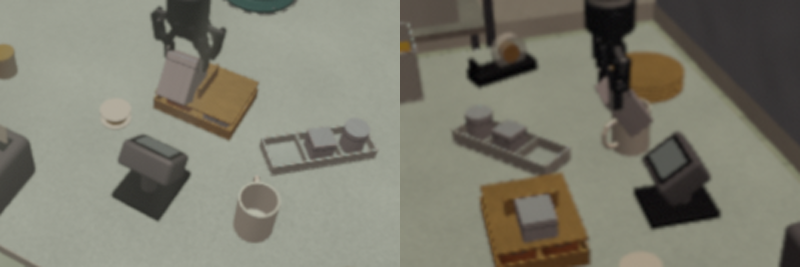

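View pics/z17b.png

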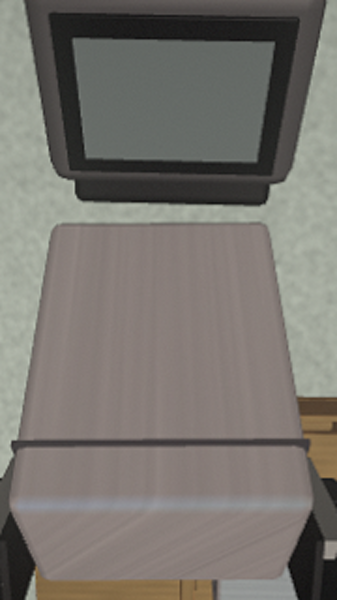

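```bash
python3 -c "
from rig import robot
print(robot.sign_off()); print(robot.read_state()['time_s'])"
```

```text
the job is handed in; nothing more can be done
None
the job is handed in; nothing more can be done
```

The job is handed in at about 26 s. All three parts are done by my last checks, though no verdict was reported.

- **Board:** it lies on the round tins with its rib along the tray's short side. In the wrist picture it was within about 2 mm of the tray's centre, and no yaw error showed. I lowered it until it touched, at about 8 N, before letting go.
- **Flat tin:** it stands upright and square beside the rib. It too was lowered until it touched, at about 11 N, before release.
- **Tall tin:** the moves cannot tilt the tool, so I gripped the tin across its 60 mm sides, not across the 44 mm as suggested. I swung it about 35° in the grip by pushing it at about 12 N against the wall of its own bay in the display box. It is now held still at the scanner:
  - **Tilt:** I estimate 34.7°, and that includes a 0.8° correction for camera bias.
  - **Turn:** it is within about 1° of the window's long side.
  - **Position:** its centre is about (0.635, 0.051, 0.220), against a target of (0.634, 0.050, 0.220).

**What disagreed or is uncertain:**
- My separate estimates of the tin's centre differed by 4 to 6 mm, and I used roughly their average. After the last lift of about 5 mm I did not recompute the centre, only looked at the pictures.
- At the start I tested the arm's reach too far. Joints 4 and 5 read about 0.002 rad past their stated ranges, and the tool kept a tilt of about 1.5° for the whole job.

The other goods look unmoved in the last pictures, and I saw no contact with the scanner.

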